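# Pack the seal box and latch the transit case

## Task

Pack the larger of the two domed seal boxes for transport: set it down gently, upright, in the square pocket of the open transit case with its thumb tab facing the latch side, and lower the lid. Then hook the latch's wire bail over the keeper on the lid and press the lever down until it snaps home flat against the case and pulls the lid tight on its seal. Leave the other things on the shelf where they lie.

Things in the scene. Friction and masses are not known exactly. Their poses are not given: they have to be found in the camera images.
- case: Grey painted steel transit case fixed on the shelf, 120 deep (its x), 220 wide (y), 135 high without lid, walls 3 mm. Origin: centre of its underside; x from latch side to hinge side, z up; the front (latch) face is x = -60 mm. In it a cork tray, top 86 mm above the shelf, with a square pocket 80 x 80, 8 mm deep, in the middle. End handles and back hinges stand out 9 mm.
- pocket (a point): Centre of the pocket's floor, 78 mm above the shelf; axes as the case's.
- lid (a joint): Lid angle (rad) on the hinge line at the case's back top edge (case x +60, z 135 mm). Shell 120 x 220, 20 high, 3 mm thick. 0 = lying on the rubber seal, its front edge then 6 mm above the rim (the lid is 0.045 rad from level). Starts open at 1.6 to 1.76 (stop 1.85) and stays by friction; swung forward from behind, below about 0.8 it sinks shut slowly by itself (0.45 kg).
- lid_edge (a point): Middle of the outer top edge at the lid's front (120 mm from the hinge line along the lid, 20 mm to its outer side). With the lid open this is the upper edge, and the lid's outer face looks away from the latch side (to case +x).
- keeper (a point): Keeper: steel ledge 30 mm wide (case y) standing out 24 mm from the middle of the lid's front, its outer end turned up as a 3 mm thick lip, 7 mm above the ledge. The point is the seat of the bail bar's centre: 3 mm above the ledge, against the lip, 18 mm out from the lid face; 150 mm above the shelf with the lid down, 147 latched. Room between lid face and lip 21 mm.
- lever_pivot (a point): Pivot of the latch lever, in ears on the middle of the front face: 20 mm out from the face, 89 mm above the shelf; axes as the case's.
- lever (a joint): Latch lever (rad): steel plate 30 wide (case y), 3 thick, 68 mm long from pivot to rounded end. 0 = home, hanging straight down along the front; grows as its end swings out and up, 1.57 = straight out, limit 2.6. Stiff pivot (0.06 N m): stays where left. Bail hooked, it is taut at about 1.2, needs some 6 N at its end (hardest near 0.9); past its dead centre, near 0.35, it snaps home by itself.
- lever_tip (a point): Rounded end of the lever, 65 mm from the pivot; axes x outer to inner face (to the case when the lever is home), y along the pivot, z from the end to the pivot.
- bail (a joint): Angle of the bail against the lever (rad). (bail minus lever) is the bail's lean outward from upright: 0 = the bail stands straight up, 1.57 = it lies straight out from the case. Stiff pivot (0.02 N m): it stays where it is left.
- bail_bar (a point): Middle of the bail's cross-bar. The bail is a U of 6 mm round steel wire, 50 mm wide outside (case y), side wires 70 mm long from the pivots on the lever to the bar; lever and keeper fit between the side wires. Axes: z from the pivots to the bar, y along the bar.
- bail_pivot (a point): Middle between the bail's two pivots on the sides of the lever, 14 mm from the lever's pivot; with the lever home it is 13 mm below that and 5 mm nearer the case. The lever swings along when the bail is lifted, and the bail's round wires can swivel and slip between the fingers of a light grip.
- seal_box: The larger round pewter seal box with domed lid: 62 mm across, straight side 34 mm high, dome to 46 mm, 0.25 to 0.5 kg. Origin: centre of its underside, z up. A flat thumb tab, 18 wide, 3.5 thick, stands out to -x (to 44 mm from the axis) 29 mm above its foot; a small hinge knuckle stands out 4 mm opposite, to +x. Room to grip it across y.
- seal_tab (a point): Outer end of that thumb tab.
- small_box: The smaller pewter seal box of the same shape, 43 mm across, 34 mm high. Bystander. Origin: centre of its underside.
- bone_folder: Bone folder, flat, 150 x 22 x 6 mm, lying on the shelf. Bystander. Origin: centre of its underside, x along it.
- tile: White ceramic tile of brown test casts, 100 x 100 x 12 mm. Bystander. Origin: centre of its underside.
- impression: Brown shellac seal impression, a disc 68 mm across, 12 mm thick. Bystander. Origin: centre of its underside.
- seal (a joint): How far the rubber lid seal is pressed together, as a turn of the closed lid about its hinge line (rad): 0 = unpressed, about -0.015 with the latch home (the lid's front drawn down about 2 mm more). It yields about 1 mm per 25 N at the keeper.
Things that resemble listed ones, but are neither listed nor needed, are in the scene too. Leave any brown or pink look-alike of the seal_box alone.

How it is judged (in metres and radians):
On the way, in this order (a step that is already met when the one before it is completed fails the run):
1. the seal box stands let go in the pocket of the open case, tab to the latch side (horizontal distance between seal_box and pocket below 0.012 m and z of seal_box in the frame of pocket below 0.003 m and angle between seal_box's own z axis and vertical below 0.1 rad and x of seal_tab in the frame of pocket below -0.028 m and y of seal_tab in the frame of case between -0.022 and 0.022 m and contact force between the fingers and seal_box below 0.2 N and value of joint lid above 0.6 rad), for 0.1 s.
2. the lid is down on its seal (value of joint lid below 0.015 rad), for 0.1 s.
3. the bail lies hooked in the keeper, the lever still up (x of bail_bar in the frame of keeper between -0.003 and 0.018 m and z of bail_bar in the frame of keeper between -0.005 and 0.004 m and value of joint lever above 0.6 rad), for 0.1 s.
At the end, for the whole second after the job is handed in: Lever home (within 0.08 rad), bail bar in the keeper, lid shut and its seal pressed (seal below -0.009 rad). In the case the larger seal box stands upright and at rest on the pocket floor within 12 mm of its centre, tab to the latch side (tab end over 28 mm out, within 22 mm of the middle line) (value of joint lever below 0.08 rad and value of joint lid below 0.015 rad and value of joint seal below -0.009 rad and x of bail_bar in the frame of keeper above -0.003 m and z of bail_bar in the frame of keeper below 0.004 m and horizontal distance between seal_box and pocket below 0.012 m and z of seal_box in the frame of pocket below 0.003 m and angle between seal_box's own z axis and vertical below 0.1 rad and x of seal_tab in the frame of pocket below -0.028 m and y of seal_tab in the frame of case between -0.022 and 0.022 m and linear speed of seal_box below 0.02 m/s); the robot touches nothing.
It fails at once if the seal box tips over (angle between seal_box's own z axis and vertical above 0.6 rad).
It fails at once if the seal box is dropped (falls free faster than 0.6 m/s) (linear speed of seal_box above 0.6 m/s and contact force between the fingers and seal_box below 0.1 N).
It fails at once if the smaller box is shifted by more than 20 mm (distance of small_box from where it was at the start of the episode above 0.02 m).
It fails at once if the bone folder, the tile or the shellac impression is shifted by more than 20 mm (distance of any of bone_folder, tile, impression from where it was at the start of the episode above 0.02 m).
It also fails if it takes over 72 s, if anything falls off the work surface, if the arm or the gripper's body presses on something with over 40 N, if the wrist force passes 120 N, or if a joint passes its speed limit or range.

## Robot

A 7-joint arm with a two-finger parallel gripper is mounted at the origin on the work surface. World frame = base frame: x ahead of the robot, y to its left, z up, the work surface at z = 0. Lengths are in mm, angles in rad, forces in N, time in s.
With the tool pointing down it reaches from about 425 to 875 mm from the base axis. Payload 8.4 kg.
Tool frame: the origin (TCP) lies at the very end of the fingers, on their centre line; the grasp point (between the pads) lies 19 mm behind it; x points along the fingers, y is the direction in which the jaws open and shut, and the axes are right-handed (so a half turn about x gives the same grasp; the last joint's range is limited). The gripper opens to 87 mm and grips with 3 to 60 N. Pads are 19 mm wide; open, the fingers measure 117 mm over their backs; the gripper's body (75 mm by 190 mm) begins 51 mm behind the grasp point.
Start: joints at [1.099, 0.333, 0.04, 1.465, -0.013, 1.343, -0.059], TCP at [236.722, -605.331, 222.546] pointing down, gripper open.
Joint ranges: [-2.58, 2.58], [-0.38, 2.09], [-1.3, 1.39], [0.25, 2.4], [-1.5, 4.64], [0.08, 2.09], [-2.65, 2.65]. Speed limits (rad/s): [2.22, 2.22, 2.79, 2.79, 3.14, 3.14, 3.14].

## Interface

Orientations are given as a 3x3 rotation matrix whose columns are the frame's x, y, z axes.
In Python, from bench import get_state, optics, env gives the robot as it stands.
- The arm moves only by the tool apply_moves, never from a script. Its argument "targets" is a list of rows, each a list of 3 entries, a list of its own where there are three numbers: the finger opening in mm, from 0 to 87, then the shift along the tool's x, y, z in mm, then the turn, a rotation vector about the tool's x, y, z in degrees. A call has 1 to 8 rows; each row shifts and turns the commanded pose from where the row before left it, along the tool's axes as they then stand; what a row does not reach is not made up. A row lasts 1/8 s, in which the tool goes at most 62.5 mm and 10.7 degrees, less where a joint would pass 70% of its speed; a pose out of reach is approached as far as the arm can. A call is refused whole if a number of a shift passes 62.5 or a number of a turn 10.7, either way. A call with a gripper value outside its range is refused whole. The fingers move at their own pace and stop on an object; the grip force is fixed at half the most. Time passes only in rows, so rows that do not move let the fingers close. It gives the time, the measured TCP pose, the force and the opening at its end, in the units of the state.
- get_state(): the state, without advancing time (a new reading comes with each control period).
- optics.get_image(name): name is "side" or "top" or "wrist"; returns a dict with "image" (384x512x3 uint8, red, green, blue), "z_map" (384x512 float32, mm along the optical axis (not along the pixel's ray), 0 where there is no reading), "fov_y" (degrees; the focal length in pixels is half the picture's height over the tangent of half this angle, whatever the lens; pixels are square), "cx", "cy" (the principal point, pixels), "position" and "attitude" of the camera in the world. Camera axes: x right, y down, z forward; pixel columns grow to the right and rows downward; lengths in mm; the calibration is good to about 2 mm. A picture is of the moment at which its call begins.
- env.hand_in(): hands the job in, once; it reports no verdict.
The state is a dict: "t": time; "qpos": joint angles; "joint_vel": joint speeds; "tau": joint torques, N m; "position": TCP position; "tcp_rot": TCP orientation; "contact_force": force on the tool from outside, world axes, zero at the start; "ft_torque": the same for the moment, N m; "grip_width": finger opening in mm.
Only numpy, scipy, OpenCV 4.12 (cv2) and the standard library are available. Lean on these libraries where they do the work, as an engineer would, in place of code of your own. Each camera call takes 0.05 s, during which the arm holds its last target.

## Working session

There is one attempt and no reset: what is moved stays moved. The work goes in short steps, Python scripts to look and compute and a tool call to move; the robot and the scene stay as the last step left them, time stands still between calls to the robot, and variables do not carry over. Pictures are saved under pics/ and viewed, and the job is handed in when it is done.

Besides the shell and the picture viewer there is one more tool, called after "Call:" in YAML: its name, and indented under it one key for each argument. apply_moves: Moves the arm, as the interface text tells. Its arguments: {"type":"object","properties":{"targets":{"type":"array","items":{"type":"array"}}},"required":["targets"]}

```bash
ls; mkdir -p pics
python3 - <<'E'
from bench import get_state, optics, env
import cv2,pprint
pprint.pprint(get_state())
for n in ("side","top","wrist"):
    d=optics.get_image(n); cv2.imwrite(f"pics/{n}0.png",d["image"][:,:,::-1])
    print(n,d["fov_y"],d["cx"],d["cy"],d["position"],d["attitude"])
E
```

```text
pics
{'contact_force': array([ 0.29603339, -0.26401339, -0.38379508]),
 'ft_torque': array([-0.03348506,  0.02723961,  0.0186153 ]),
 'grip_width': 87.1896684410089,
 'joint_vel': array([-0.00068598, -0.00013015,  0.00055255,  0.00088058,  0.00045943,
        0.00036611,  0.0004588 ]),
 'position': array([ 236.57372463, -604.91171889,  221.66059731]),
 'qpos': array([ 1.09876559,  0.33390104,  0.03984421,  1.46628078, -0.01337685,
        1.3432943 , -0.05848598]),
 't': 0.0,
 'tau': array([-5.53933078e-04, -6.56360507e+01,  1.33502953e+00, -4.03808105e+01,
       -5.96563658e-02,  4.47522348e-02,  2.03290265e-04]),
 'tcp_rot': array([[-7.01701636e-04,  3.64280408e-01, -9.31289049e-01],
       [ 1.45799027e-03, -9.31287915e-01, -3.64281063e-01],
       [-9.99998691e-01, -1.61342699e-03,  1.22368964e-04]])}
side 48.57410179081437 259.4480976687604 198.68432384582968 [ 481.67268571 -869.44621435  966.42820222] [[ 0.99348605 -0.07999049  0.08116023]
 [-0.11394353 -0.68777243  0.71692814]
 [-0.00152766 -0.72150579 -0.69240671]]
top 42.19093779660717 256.5987789967187 185.42475680916124 [ 269.59396091  -25.78173973 1626.58724442] [[-1.16717524e-02 -9.79586069e-01  2.00686085e-01]
 [-9.99931630e-01  1.15771054e-02 -1.64527229e-03]
 [-7.11678144e-04 -2.00691567e-01 -9.79654219e-01]]
wrist 63.10192860432666 253.62218853738062 194.3491936924113 [ 314.48638865 -573.84720374  383.51611866] [[ 0.3637245  -0.88726592 -0.28366122]
 [-0.9315041  -0.34715018 -0.10856733]
 [-0.00214495  0.30372019 -0.95275886]]
```

View pics/side0.png

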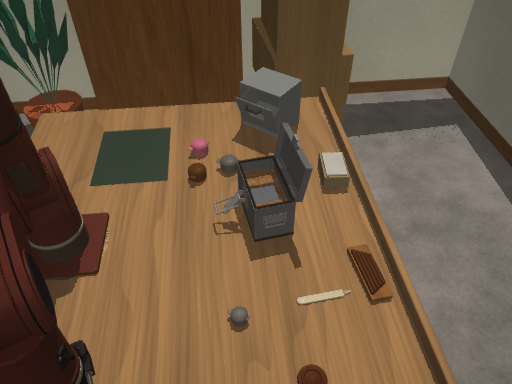

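View pics/top0.png

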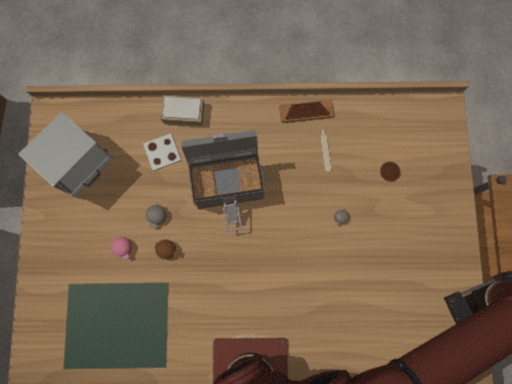

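View pics/wrist0.png

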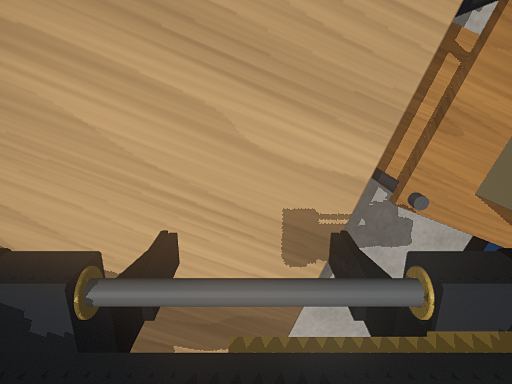

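The top view shows the case near (227,180), the larger grey box at (156,215), the small one at (342,217), and the brown and pink look-alikes at (165,249) and (121,246). Next I measure their positions.

```bash
cat > h.py <<'E'
from bench import get_state, optics, env
import numpy as np, cv2
def grab(n):
    d=optics.get_image(n); z=d["z_map"].astype(float)
    f=192/np.tan(np.radians(d["fov_y"])/2)
    v,u=np.mgrid[0:384,0:512]
    P=np.stack([(u-d["cx"])/f*z,(v-d["cy"])/f*z,z],-1)
    W=P@np.array(d["attitude"]).T+np.array(d["position"]); W[z==0]=np.nan
    d["W"]=W; d["f"]=f; return d
def proj(d,p):
    c=(np.array(p)-d["position"])@np.array(d["attitude"]); return c[...,:2]/c[...,2:]*d["f"]+[d["cx"],d["cy"]]
def crop(d,name,u0,u1,v0,v1,k):
    im=d["image"][v0:v1,u0:u1,::-1]; cv2.imwrite(f"pics/{name}.png",cv2.resize(im,None,fx=k,fy=k,interpolation=cv2.INTER_CUBIC))
E
python3 - <<'E'
from h import *
t=grab("top"); s=grab("side"); np.savez("/tmp/t.npz",W=t["W"]);
np.savez("/tmp/s.npz",W=s["W"])
crop(t,"t1",110,290,110,270,4); crop(s,"s1",180,320,110,250,4)
np.set_printoptions(precision=1,suppress=True,linewidth=200)
W=t["W"]
print(np.nanmedian(W[240:260,200:300,2].ravel()),np.nanmedian(s["W"][280:300,130:170,2]))
for (u,v) in [(156,215),(342,217),(228,180),(232,215),(220,140),(165,249)]: print(u,v,W[v,u])
# big box points
for nm,d,(a,b,c,e) in (("top",t,(135,180,195,235)),("side",s,(215,243,145,180))):
    X=d["W"][c:e,a:b].reshape(-1,3); X=X[X[:,2]>8]; print(nm,len(X),np.nanmin(X,0),np.nanmax(X,0))
    Y=X[X[:,2]>20];print(Y.mean(0), X[X[:,2]>40].mean(0))
E
```

```text
0.4910332647714313 -0.19362609313333223
156 215 [500.4 294.8  46.6]
342 217 [ 489.  -302.9   32. ]
228 180 [606.   62.6  75.6]
232 215 [496.   50.9  57.2]
220 140 [685.4  75.4 252.7]
165 249 [392.  263.9  43.1]
top 381 [446.7 226.1   8. ] [562.8 360.3  53.4]
[502.  299.9  40.3] [505.4 300.9  44.5]
side 371 [461.9  91.9   8.9] [544.7 330.7 140. ]
[513.6 243.6  64.7] [521.4 217.   84.5]
```

View pics/t1.png

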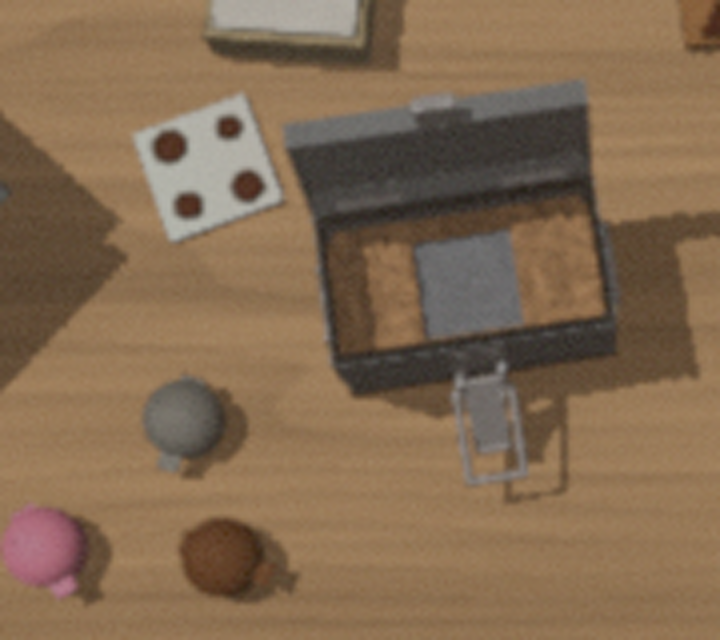

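View pics/s1.png

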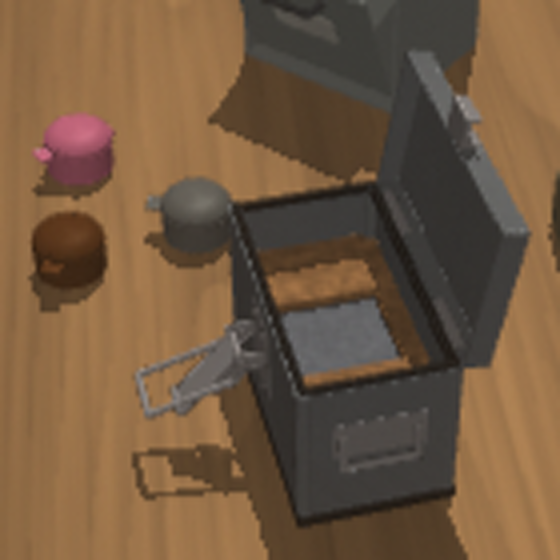

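Run:
```python
from h import *
np.set_printoptions(precision=1,suppress=True,linewidth=200)
t=grab("top"); s=grab("side")
W=t["W"]; S=s["W"]; im=t["image"].astype(int)
# pocket: grey-blue pixels z~78
m=(np.abs(W[...,2]-78)<6)&(im[...,2]>=im[...,0]-5)&(im.sum(-1)>150)
m=m.astype(np.uint8); n,l,st,c=cv2.connectedComponentsWithStats(m)
i=1+np.argmax(st[1:,4]); print("pocket",st[i],c[i]); P=W[l==i]; print(P.mean(0),P.min(0),P.max(0))
r=cv2.minAreaRect(P[:,:2].astype(np.float32)); print(r)
# end face -y in side view
sub=S.reshape(-1,3)
from numpy.linalg import svd
# dense normals: end face
dv=np.roll(S,-2,0)-np.roll(S,2,0); du=np.roll(S,-2,1)-np.roll(S,2,1); N=np.cross(du,dv); N/=np.linalg.norm(N,axis=-1,keepdims=True)
box=(S[...,0]>520)&(S[...,0]<700)&(S[...,1]>-90)&(S[...,1]<200)&(S[...,2]>15)&(S[...,2]<125)
for nm,mm in (("endY",box&(np.abs(N[...,1])>.9)),("front",box&(np.abs(N[...,0])>.9))):
    X=S[mm]; 
    if len(X)<20: print(nm,len(X)); continue
    X=X[np.abs(X[:,1]-np.median(X[:,1]))<200]
    c0=np.median(X,0); a=np.linalg.lstsq(np.c_[X[:,[0 if nm=="endY" else 1]],X[:,2],np.ones(len(X))],X[:,1 if nm=="endY" else 0],rcond=None)[0]
    print(nm,len(X),c0,X.min(0),X.max(0),a[0],a[1])
# rims
for nm,w in (("top",W),("side",S)):
    mm=(np.abs(w[...,2]-135)<5)&(w[...,0]>500)&(w[...,0]<720)&(np.abs(w[...,1]-60)<160)
    X=w[mm]; print(nm,len(X)); r=cv2.minAreaRect(X[:,:2].astype(np.float32)); print(r)
# latch points
mm=(W[...,0]>430)&(W[...,0]<545)&(W[...,1]>20)&(W[...,1]<90)&(W[...,2]>12)
v,u=np.where(mm)
for k in range(0,len(v),3): print(u[k],v[k],W[v[k],u[k]], end=';' if k%4 else '\n')
```

```text
pocket [214 169  26  25 460] [226.7 180.4]
[604.2  66.7  78.3] [563.7  27.7  72. ] [642.5 107.3  84. ]
((604.6340942382812, 67.29637145996094), (73.46672821044922, 72.82658386230469), 7.606907367706299)
endY 775 [616.4 -41.5  76.1] [523.4 -54.9  15.2] [671.7 107.6 124.8] 0.08635647606202618 0.007857419692481438
front 554 [554.2  51.8  90.5] [521.6 -50.7  15. ] [677.5 177.2 124.7] -0.07618210474815063 0.6017814541866029
top 730
((612.1604614257812, 68.62220764160156), (142.00059509277344, 220.32632446289062), 8.193551063537598)
side 809
((612.44873046875, 68.75537872314453), (141.0833740234375, 224.48387145996094), 8.254716873168945)
218 196 [541.   88.5 149.5]
221 196 [542.9  80.3 138.6];224 196 [543.4  71.4 135.1];227 196 [543.1  62.2 136.2];230 196 [544.7  53.5 127.2]
221 197 [539.5  80.1 140.4];224 197 [541.4  71.8 129. ];227 197 [542.6  63.  121.8];230 197 [543.8  54.2 114.6]
233 197 [542.2  44.6 122.8];220 198 [538.2  83.9 130.4];223 198 [541.2  75.9 113.1];226 198 [541.2  66.6 112.8]
229 198 [542.2  57.7 106.4];232 198 [542.9  48.7 101.7];235 198 [544.2  39.6  94.1];221 199 [53
[... 2957 characters left out ...]
235 221 [478.7  42.1  42.3];239 221 [475.1  28.4  68.1];225 222 [472.3  72.4  69.4]
230 222 [474.4  57.6  51.8];233 222 [475.4  48.5  43. ];236 222 [474.6  38.6  48.8];241 222 [479.1  23.8  12.4]
229 223 [471.1  60.7  52.6];240 223 [468.8  25.3  67.6];240 224 [466.   25.4  64.6];240 225 [463.3  25.5  60.6]
227 226 [460.4  66.5  62.8];226 227 [456.9  69.5  65.7];241 227 [457.1  22.4  59.4];234 228 [454.4  44.6  57.8]
237 228 [453.3  34.8  65.9];240 228 [454.1  25.7  58.2];227 229 [451.3  66.7  59.7];230 229 [451.4  57.3  57.9]
233 229 [451.   47.7  59.9];236 229 [450.   37.9  67.9];239 229 [450.3  28.6  64.3];228 230 [447.9  63.4  60.9]
231 230 [447.9  54.   60.5];230 236 [433.8  59.7  13.2];
```

Run:
```python
from h import *
np.set_printoptions(precision=1,suppress=True,linewidth=200)
t=grab("top"); s=grab("side")
for nm,d,(a,b,c,e) in (("top",t,(135,180,195,235)),("side",s,(215,243,145,178))):
    w=d["W"]; X=w[c:e,a:b].reshape(-1,3); X=X[(X[:,2]>14)&(X[:,1]>240)&(X[:,1]<350)&(X[:,2]<60)]
    D=X[X[:,2]>37]
    from scipy.optimize import least_squares
    # dome sphere-cap: radius R from base31 h12: R=(31^2+12^2)/24
    R=(31**2+144)/24
    f=lambda p:np.linalg.norm(D-[p[0],p[1],46-R+p[2]],axis=1)-R
    q=least_squares(f,[500,297,0],loss="soft_l1").x; print(nm,len(D),q)
    r=np.hypot(X[:,0]-q[0],X[:,1]-q[1]); T=X[(r>34)&(r<47)]; print("tab",T)
```

```text
top 238 [506.5 301.2   2.3]
tab [[474.6 317.9  24. ]
 [474.1 314.   27.2]
 [473.7 310.2  30.1]
 [470.3 319.3  32.1]
 [470.5 316.5  30.4]
 [470.  312.5  33.7]
 [470.7 310.5  28.1]
 [469.8 305.9  34.9]
 [470.  303.   33.2]
 [467.4 319.7  29.9]
 [467.8 317.3  26.2]
 [467.5 313.7  28. ]
 [467.8 311.   25.2]
 [467.4 307.2  28.1]
 [466.9 303.1  32.3]
 [464.1 316.3  30.1]
 [464.3 313.6  27.7]
 [463.7 309.5  32.1]
 [464.  306.7  30.1]
 [464.  303.7  29. ]]
side 138 [505.6 301.2   1.2]
tab [[466.  317.8  30.1]
 [469.5 315.8  31.4]
 [473.  313.3  33. ]
 [465.7 314.9  27.9]
 [469.2 314.6  27.9]
 [472.7 312.7  29. ]
 [461.9 310.1  27.6]
 [465.5 308.3  28.7]
 [469.  306.   30.2]
 [526.5 273.1  37.9]
 [512.4 267.5  39.4]]
```

```bash
cat > fitcase.py <<'E'
from h import *
from scipy.optimize import least_squares
def fit(Ws,zr,p0=(604,67,.14)):
    X=np.concatenate([w.reshape(-1,3) for w in Ws]); X=X[~np.isnan(X[:,0])]
    X=X[(X[:,2]>zr[0])&(X[:,2]<zr[1])]
    def loc(p,X):
        c,s=np.cos(p[2]),np.sin(p[2]); d=X[:,:2]-p[:2]; return np.c_[d[:,0]*c+d[:,1]*s,-d[:,0]*s+d[:,1]*c]
    def sd(L):
        q=np.abs(L)-[60,110]; return np.linalg.norm(np.maximum(q,0),axis=1)+np.minimum(q.max(1),0)
    p=np.array(p0)
    for tol in (12,8,6,6):
        L=loc(p,X); k=(np.abs(sd(L))<tol)&~((np.abs(L[:,1])<35)&(L[:,0]<0)); Y=X[k]
        p=least_squares(lambda p:sd(loc(p,Y)),p,loss="soft_l1",f_scale=2,x_scale=[1,1,.01]).x
    L=loc(p,Y); return p,len(Y),[(L[np.abs(L[:,0]+60)<5].shape[0]),(np.abs(L[:,1]+110)<5).sum(),(np.abs(L[:,1]-110)<5).sum()], np.median(np.abs(sd(L)))
if __name__=="__main__":
    np.set_printoptions(precision=3,suppress=True)
    t=grab("top");s=grab("side")
    for zr in ((15,80),(15,50),(90,128)):
        print(zr,"top",fit([t["W"]],zr),"\n side",fit([s["W"]],zr),"\n both",fit([t["W"],s["W"]],zr))
    # overlay
    p=fit([t["W"],s["W"]],(15,80))[0]; print(p)
    for nm,d in (("top",t),("side",s)):
        R=lambda a:p[:2]+np.array([a[0]*np.cos(p[2])-a[1]*np.sin(p[2]),a[0]*np.sin(p[2])+a[1]*np.cos(p[2])])
        k=4; im=cv2.resize(d["image"][:,:,::-1],None,fx=k,fy=k,interpolation=cv2.INTER_CUBIC).copy()
        for h,w,b,col in ((135,60,110,(0,0,255)),(0,60,110,(0,255,0)),(86,40,40,(255,0,255)),(78,40,40,(255,255,0))):
            q=[proj(d,np.r_[R((sx*w,sy*b)),h]) for sx,sy in ((-1,-1),(1,-1),(1,1),(-1,1))]
            cv2.polylines(im,[np.int32(np.array(q)*k+k/2)],True,col,1)
        c=np.int32(proj(d,np.r_[p[:2],100])*k); cv2.imwrite(f"pics/ov_{nm}.png",im[max(c[1]-280,0):c[1]+280,max(c[0]-300,0):c[0]+300])
E
python3 fitcase.py
```

```text
(15, 80) top (array([603.45 ,  61.348,   0.143]), 196, [164, np.int64(24), np.int64(12)], np.float64(0.580557522603069)) 
 side (array([602.915,  68.537,   0.143]), 654, [155, np.int64(526), np.int64(2)], np.float64(0.8250409681558182)) 
 both (array([602.653,  68.477,   0.144]), 826, [317, np.int64(532), np.int64(5)], np.float64(0.7364522675021519))
(15, 50) top (array([602.498,  68.412,   0.143]), 81, [81, np.int64(3), np.int64(2)], np.float64(0.5053022730472421)) 
 side (array([602.787,  68.77 ,   0.143]), 368, [79, np.int64(308), np.int64(2)], np.float64(0.8047606585693359)) 
 both (array([602.615,  68.743,   0.144]), 449, [159, np.int64(311), np.int64(4)], np.float64(0.7396438575805888))
(90, 128) top (array([601.583,  61.769,   0.138]), 284, [111, np.int64(12), np.int64(27)], np.float64(1.789626349971691)) 
 side (array([601.272,  67.359,   0.149]), 901, [115, np.int64(398), np.int64(262)], np.float64(1.469129527769347)) 
 both (array([601.084,  67.272,   0.146]), 1174, [225, np.int64(410), np.int64(269)], np.float64(1.5769164495161405))
[602.653  68.477   0.144]
```

View pics/ov_top.png

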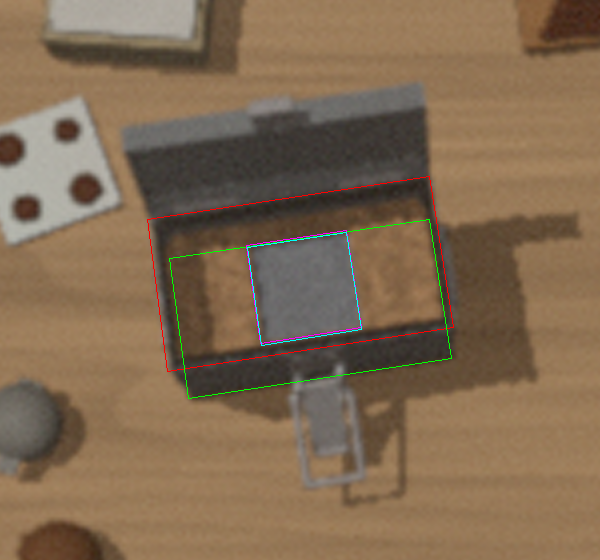

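View pics/ov_side.png

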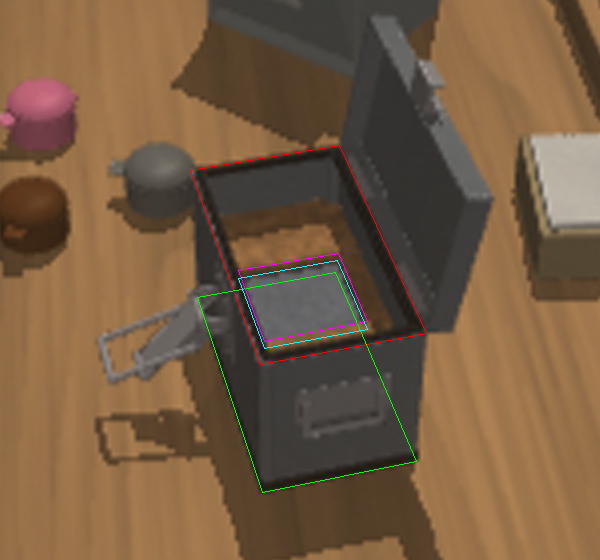

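```bash
cat > plan.py <<'E'
from h import *
from scipy.spatial.transform import Rotation as Ro
CY=.144; C=np.array([602.5,68.5])
def yaw2R(a,tilt=0):
    """tool x down, tool y at world azimuth a deg; tilt deg: tool x leans from down toward horizontal dir az a-90 (for y=+case y this is case +x)"""
    a=np.radians(a); y=np.array([np.cos(a),np.sin(a),0]); h=np.array([np.sin(a),-np.cos(a),0])
    t=np.radians(tilt); x=np.array([0,0,-1])*np.cos(t)+h*np.sin(t); return np.c_[x,y,np.cross(x,y)]
def case2w(p): # case frame -> world
    c,s=np.cos(CY),np.sin(CY); return np.array([C[0]+c*p[0]-s*p[1],C[1]+s*p[0]+c*p[1],p[2]])
CD=90+np.degrees(CY)  # tool y = case +y
def rows(wps,grip,maxs=60,maxr=10.4,start=None):
    """wps: list of (pos,R or None)"""
    if start is None:
        st=get_state(); p=st["position"].copy(); R=st["tcp_rot"].copy()
    else: p,R=start
    out=[]
    for w in wps:
        q,Q=np.array(w[0],float),(R if w[1] is None else w[1]); ms=w[2] if len(w)>2 else maxs
        rv=Ro.from_matrix(R.T@Q).as_rotvec(degrees=True)
        n=max(1,int(np.ceil(max(np.linalg.norm(q-p)/ms,np.linalg.norm(rv)/maxr))))
        p0,R0=p.copy(),R.copy()
        for i in range(1,n+1):
            pt=p0+(q-p0)*i/n; Rt=R0@Ro.from_rotvec(rv*i/n,degrees=True).as_matrix()
            sh=np.round(R.T@(pt-p),1); tu=np.round(Ro.from_matrix(R.T@Rt).as_rotvec(degrees=True),2)
            out.append([grip,sh.tolist(),tu.tolist()])
            p=p+R@sh; R=R@Ro.from_rotvec(tu,degrees=True).as_matrix()
    for i in range(0,len(out),8):
        print(str(out[i:i+8]).replace("-0.0,","0,").replace("-0.0]","0]").replace(".0,",",").replace(".0]","]"))
    return p,R
E
python3 - <<'E'
from plan import *
R=yaw2R(74.6)
e=get_state()["tcp_rot"]
rows([((350,-400,300),yaw2R(-30)),((470,-100,320),yaw2R(15)),((480,150,300),yaw2R(50)),((506,301,200),R),((506,301,90),R)],87)
E
```

```text
[[87, [-15.5, -30, -36.1], [-7.73, 0, 0]], [87, [-15.5, -24.9, -39.7], [-7.73, 0, 0]], [87, [-15.5, -19.3, -42.7], [-7.73, 0, 0]], [87, [-15.5, -13.3, -45], [-7.72, 0, 0]], [87, [-15.5, -7.3, -46.3], [-7.73, 0, 0]], [87, [-3.3, -7.7, -53.3], [-7.5, 0, 0]], [87, [-3.3, -0.6, -53.9], [-7.5, 0, 0]], [87, [-3.4, 6.4, -53.4], [-7.5, 0, 0]]]
[[87, [-3.3, 13.3, -52.2], [-7.5, 0, 0]], [87, [-3.3, 20, -50], [-7.5, 0, 0]], [87, [-3.3, 26.4, -47], [-7.5, -0.01, 0]], [87, [4, 14.9, -47.8], [-7, 0, 0]], [87, [4, 20.5, -45.6], [-7, 0, 0]], [87, [4, 26, -42.8], [-7, 0, 0]], [87, [4, 31, -39.2], [-7, 0, 0]], [87, [4, 35.6, -35.2], [-7, 0, 0]]]
[[87, [25, 33.1, -19.3], [-6.15, 0, 0]], [87, [25, 35, -15.6], [-6.15, 0, 0]], [87, [25, 36.4, -11.9], [-6.15, 0, 0]], [87, [24.9, 37.5, -7.8], [-6.15, 0, 0]], [87, [55, 0, 0], [0, 0, 0]], [87, [55, 0, 0], [0, 0, 0]]]
```

Call:
apply_moves:
  targets:
    - [87, [-15.5, -30, -36.1], [-7.7, 0, 0]]
    - [87, [-15.5, -24.9, -39.7], [-7.7, 0, 0]]
    - [87, [-15.5, -19.3, -42.7], [-7.7, 0, 0]]
    - [87, [-15.5, -13.3, -45], [-7.7, 0, 0]]
    - [87, [-15.5, -7.3, -46.3], [-7.7, 0, 0]]
    - [87, [-3.3, -7.7, -53.3], [-7.5, 0, 0]]
    - [87, [-3.3, -0.6, -53.9], [-7.5, 0, 0]]
    - [87, [-3.4, 6.4, -53.4], [-7.5, 0, 0]]

```text
t: 1.55
position: [411.0, -248.6, 310.4]
tcp_rot: [[0.0, 0.992, -0.129], [-0.001, -0.129, -0.992], [-1.0, 0.001, 0.0]]
contact_force: [1.7, -1.4, 0.1]
grip_width: 86.9
```

Call:
apply_moves:
  targets:
    - [87, [-3.3, 13.3, -52.2], [-7.5, 0, 0]]
    - [87, [-3.3, 20, -50], [-7.5, 0, 0]]
    - [87, [-3.3, 26.4, -47], [-7.5, 0, 0]]
    - [87, [4, 14.9, -47.8], [-7, 0, 0]]
    - [87, [4, 20.5, -45.6], [-7, 0, 0]]
    - [87, [4, 26, -42.8], [-7, 0, 0]]
    - [87, [4, 31, -39.2], [-7, 0, 0]]
    - [87, [4, 35.6, -35.2], [-7, 0, 0]]

```text
t: 2.55
position: [481.5, 151.0, 300.2]
tcp_rot: [[0.001, 0.642, 0.767], [-0.0, 0.767, -0.642], [-1.0, 0.0, 0.001]]
contact_force: [0.7, -0.4, 0.5]
grip_width: 87.2
```

Call:
apply_moves:
  targets:
    - [87, [25, 33.1, -19.3], [-6.15, 0, 0]]
    - [87, [25, 35, -15.6], [-6.15, 0, 0]]
    - [87, [25, 36.4, -11.9], [-6.15, 0, 0]]
    - [87, [25, 37.5, -7.8], [-6.15, 0, 0]]
    - [87, [0, 0, 0], [0, 0, 0]]

```text
t: 3.18
position: [506.2, 303.0, 197.7]
tcp_rot: [[-0.004, 0.263, 0.965], [0.001, 0.965, -0.263], [-1.0, -0.0, -0.004]]
contact_force: [0.3, 0.1, 0.6]
grip_width: 87.4
```

Run:
```python
from h import *
np.set_printoptions(precision=1,suppress=True,linewidth=200)
w=grab("wrist"); cv2.imwrite("pics/w1.png",w["image"][:,:,::-1]); W=w["W"]
st=get_state(); print(st["position"],st["qpos"])
X=W.reshape(-1,3); X=X[(np.hypot(X[:,0]-506,X[:,1]-301)<60)&(X[:,2]>15)&(X[:,2]<60)]
from scipy.optimize import least_squares
D=X[X[:,2]>37]; R=(31**2+144)/24
q=least_squares(lambda p:np.linalg.norm(D-[p[0],p[1],46-R+p[2]],axis=1)-R,[506,301,0],loss="soft_l1").x; print(len(D),q)
r=np.hypot(X[:,0]-q[0],X[:,1]-q[1]); T=X[(r>34)&(r<47)&(X[:,0]<q[0]-15)]; print("tab",len(T),T.mean(0),np.degrees(np.arctan2(*(T.mean(0)-q)[[1,0]])))
```

```text
[507.1 301.4 199. ] [ 0.1  0.3 -0.9  1.6  0.3  1.3  0.5]
2175 [505.7 303.1   0.9]
tab 174 [467.9 312.3  30.3] 166.34382884246727
```

View pics/w1.png

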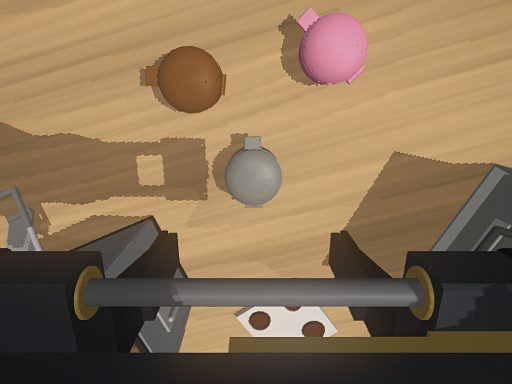

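The grey box sits centred between the fingers at (253,175), with its tab up at (253,141), so it is aligned with the tool. I go down and grip.

Call:
apply_moves:
  targets:
    - [87, [60, 0.5, -0.5], [0, 0, 0]]
    - [87, [60, 0.5, -0.5], [0, 0, 0]]
    - [87, [35, 0, 0], [0, 0, 0]]
    - [87, [15, 0, 0], [0, 0, 0]]
    - [87, [14.5, 0, 0], [0, 0, 0]]
    - [87, [0, 0, 0], [0, 0, 0]]

```text
t: 3.98
position: [507.6, 301.5, 15.8]
tcp_rot: [[0.0, 0.269, 0.963], [-0.0, 0.963, -0.269], [-1.0, 0.0, 0.0]]
contact_force: [-0.5, 0.2, 0.5]
grip_width: 87.0
```

Call:
apply_moves:
  targets:
    - [70, [0, 0, 0], [0, 0, 0]]
    - [62, [0, 0, 0], [0, 0, 0]]
    - [58, [0, 0, 0], [0, 0, 0]]
    - [55, [0, 0, 0], [0, 0, 0]]
    - [55, [0, 0, 0], [0, 0, 0]]
    - [55, [0, 0, 0], [0, 0, 0]]

```text
t: 4.72
position: [507.5, 301.9, 15.9]
tcp_rot: [[0.001, 0.268, 0.963], [0.0, 0.963, -0.268], [-1.0, 0.0, 0.0]]
contact_force: [-1.0, -0.3, 5.0]
grip_width: 61.4
```

Run:
```python
from plan import *
print(get_state())
g=grab("wrist"); cv2.imwrite("pics/w2.png",g["image"][:,:,::-1])
rows([((506,302,200),None),(case2w((-10,20,240)),yaw2R(CD)),(case2w((0,0,240)),yaw2R(CD)),(case2w((0,0,110)),yaw2R(CD))],55,maxs=45)
```

```text
{'t': 4.725, 'qpos': array([ 0.01099298,  0.53251713, -0.78004303,  1.79046722,  0.43848675,
        0.9998668 ,  0.3566276 ]), 'joint_vel': array([-2.26734113e-05, -2.77044748e-04,  2.25974460e-04, -1.70486760e-03,
       -9.57979963e-04, -1.38822940e-03,  9.14270010e-04]), 'tau': array([-2.23454931e-01, -5.83107448e+01, -1.28763664e+01, -3.00439668e+01,
        6.15116965e-03, -2.81117270e-01,  2.04165459e-03]), 'position': array([507.4616565 , 301.91702516,  15.89528823]), 'tcp_rot': array([[ 5.51870108e-04,  2.68012694e-01,  9.63415223e-01],
       [ 2.37368386e-04,  9.63415307e-01, -2.68012854e-01],
       [-9.99999820e-01,  3.76592599e-04,  4.68062369e-04]]), 'contact_force': array([-1.03224803, -0.2674926 ,  4.96693375]), 'ft_torque': array([-0.07260581,  0.02003642, -0.00070279]), 'grip_width': 61.445854464890424}
[[55, [-36.8, -0.1, -0.3], [0, 0, 0]], [55, [-36.8, 0, -0.2], [0, 0, 0]], [55, [-36.9, -0.1, -0.3], [0, 0, 0]], [55, [-36.8, 0, -0.3], [0, 0, 0]], [55, [-36.8, -0.1, -0.2], [0, 0, 0]], [55, [-6.7, -30.8, 23.1], [-3.97, 0.01, 0]], [55, [-6.6, -32.3, 20.8], [-3.96, 0, -0.01]], [55, [-6.7, -33.7, 18.6], [-3.97, 0.01, 0]]]
[[55, [-6.7, -34.9, 16.2], [-3.96, 0, 0]], [55, [-6.6, -35.9, 13.8], [-3.97, 0.01, 0]], [55, [-6.7, -36.8, 11.2], [-3.96, 0, -0.01]], [55, [0, -20, 10], [0, 0, 0]], [55, [43.3, 0, 0], [0, 0, 0]], [55, [43.4, 0, 0], [0, 0, 0]], [55, [43.3, 0, 0], [0, 0, 0]]]
```

Call:
apply_moves:
  targets:
    - [55, [-20, 0, 0], [0, 0, 0]]
    - [55, [-36.8, 0, 0], [0, 0, 0]]
    - [55, [-40, 0, 0], [0, 0, 0]]
    - [55, [-45, 0, 0], [0, 0, 0]]
    - [55, [-42, 0, 0], [0, 0, 0]]
    - [55, [-6.7, -30.8, 23.1], [-3.97, 0, 0]]
    - [55, [-6.6, -32.3, 20.8], [-3.96, 0, 0]]
    - [55, [-6.7, -33.7, 18.6], [-3.97, 0, 0]]

```text
t: 5.78
position: [548.8, 193.1, 220.1]
tcp_rot: [[-0.0, 0.06, 0.998], [-0.0, 0.998, -0.06], [-1.0, -0.0, -0.0]]
contact_force: [0.3, -0.6, -3.9]
grip_width: 61.7
```

Call:
apply_moves:
  targets:
    - [55, [-6.7, -34.9, 16.2], [-3.96, 0, 0]]
    - [55, [-6.6, -35.9, 13.8], [-3.97, 0, 0]]
    - [55, [-6.7, -36.8, 11.2], [-3.96, 0, 0]]
    - [55, [0, -20, 10], [0, 0, 0]]
    - [55, [0, 0, 0], [0, 0, 0]]

```text
t: 6.4
position: [604.2, 66.7, 238.9]
tcp_rot: [[-0.001, -0.139, 0.99], [0.0, 0.99, 0.139], [-1.0, 0.0, -0.001]]
contact_force: [-0.8, 0.1, -4.1]
grip_width: 61.5
```

Run:
```python
from plan import *
st=get_state(); print(st["position"],st["contact_force"],st["grip_width"],st["qpos"])
for n in("top","wrist","side"):
    g=grab(n)
    if n=="wrist": cv2.imwrite("pics/w3.png",g["image"][:,:,::-1])
    elif n=="side": crop(g,"s3",180,320,80,250,3)
    else: crop(g,"t3",150,290,100,240,4)
print(case2w((0,0,240)))
rows([(case2w((0,0,110)),yaw2R(CD))],55,maxs=45)
```

```text
[604.21043985  66.7437018  238.91745526] [-0.81124934  0.14571881 -4.14851944] 61.49088411723562 [ 0.48462694  0.35349473 -0.85028493  1.5136849   0.2668386   1.39607148
  1.32911971]
[602.5  68.5 240. ]
[[55, [43.1, -0.6, -0.2], [0.03, -0.01, -0.02]], [55, [43, -0.5, -0.3], [0.03, -0.01, -0.02]], [55, [43.1, -0.6, -0.2], [0.03, -0.01, -0.02]]]
```

View pics/w3.png

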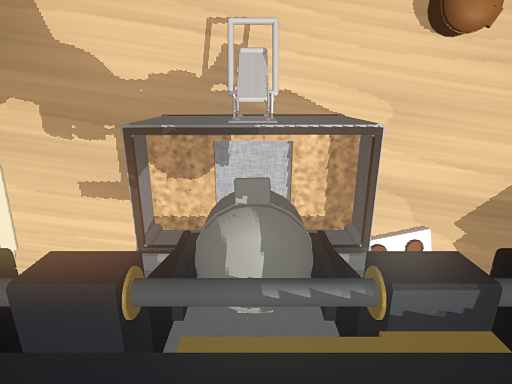

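View pics/s3.png

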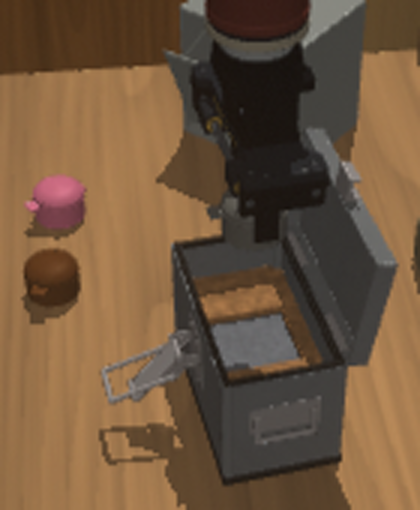

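The wrist view shows the pocket at columns 214–291 and the held box centred at 253, aligned with the case and with the tab (252,188) to the latch. I lower it.

Call:
apply_moves:
  targets:
    - [55, [45, 0, 0], [0, 0, 0]]
    - [55, [45, 0, 0], [0, 0, 0]]
    - [55, [30, 0, 0], [0, 0, 0]]
    - [55, [12, 0, 0], [0, 0, 0]]
    - [55, [6, 0, 0], [0, 0, 0]]
    - [55, [0, 0, 0], [0, 0, 0]]

```text
t: 7.3
position: [604.1, 68.8, 102.1]
tcp_rot: [[0.001, -0.144, 0.99], [0.0, 0.99, 0.144], [-1.0, 0.0, 0.001]]
contact_force: [0.2, -0.6, -3.7]
grip_width: 61.4
```

Call:
apply_moves:
  targets:
    - [55, [4, 0, 0], [0, 0, 0]]
    - [55, [2, 0, 0], [0, 0, 0]]
    - [55, [0, 0, 0], [0, 0, 0]]

```text
t: 7.68
position: [603.7, 68.2, 95.3]
tcp_rot: [[0.0, -0.143, 0.99], [-0.0, 0.99, 0.143], [-1.0, -0.0, 0.0]]
contact_force: [0.3, 1.0, -4.3]
grip_width: 60.9
```

Call:
apply_moves:
  targets:
    - [55, [1, 0, 0], [0, 0, 0]]
    - [55, [0.5, 0, 0], [0, 0, 0]]
    - [55, [0, 0, 0], [0, 0, 0]]

```text
t: 8.05
position: [603.8, 68.3, 94.0]
tcp_rot: [[0.0, -0.143, 0.99], [-0.0, 0.99, 0.143], [-1.0, -0.0, 0.0]]
contact_force: [-1.5, -0.6, -1.4]
grip_width: 61.1
```

Force shows contact is beginning (−4.3 → −1.4 N). I nudge a bit more and let go.

Call:
apply_moves:
  targets:
    - [55, [0.7, 0, 0], [0, 0, 0]]
    - [55, [0, 0, 0], [0, 0, 0]]
    - [64, [0, 0, 0], [0, 0, 0]]
    - [75, [0, 0, 0], [0, 0, 0]]
    - [75, [0, 0, 0], [0, 0, 0]]
    - [80, [0, 0, 0], [0, 0, 0]]

```text
t: 8.8
position: [603.8, 68.3, 93.0]
tcp_rot: [[0.0, -0.144, 0.99], [0.0, 0.99, 0.144], [-1.0, 0.0, 0.0]]
contact_force: [-0.1, -0.6, 0.1]
grip_width: 77.5
```

Run:
```python
from plan import *
st=get_state(); print(st["position"],st["contact_force"],st["grip_width"])
rows([(case2w((0,0,280)),None)],80)
```

```text
[603.75967216  68.33737998  93.01376827] [-0.08228804 -0.5867456   0.05193406] 77.53725489452913
[[80, [-46.7, 0.1, -0.3], [0, 0, 0]], [80, [-46.8, 0.1, -0.3], [0, 0, 0]], [80, [-46.7, 0.1, -0.3], [0, 0, 0]], [80, [-46.8, 0.1, -0.3], [0, 0, 0]]]
```

Call:
apply_moves:
  targets:
    - [80, [-46, 0, 0], [0, 0, 0]]
    - [80, [-50, 0, 0], [0, 0, 0]]
    - [60, [-55, 0, 0], [0, 0, 0]]
    - [30, [-55, 0, 0], [0, 0, 0]]
    - [0, [-30, 0, 0], [0, 0, 0]]

```text
t: 9.43
position: [604.2, 68.8, 332.4]
tcp_rot: [[0.003, -0.144, 0.99], [0.0, 0.99, 0.144], [-1.0, -0.0, 0.003]]
contact_force: [0.5, 0.2, -1.0]
grip_width: 58.0
```

Run:
```python
from plan import *
np.set_printoptions(precision=2,suppress=True,linewidth=200)
st=get_state(); print(st["position"],st["contact_force"],st["grip_width"])
g=grab("wrist"); cv2.imwrite("pics/w4.png",g["image"][:,:,::-1])
def c(W):
    d=W-np.r_[C,0]; cs,s=np.cos(CY),np.sin(CY); return np.stack([d[...,0]*cs+d[...,1]*s,-d[...,0]*s+d[...,1]*cs,d[...,2]],-1)
s=grab("side"); crop(s,"s4",180,320,80,250,4)
X=c(s["W"]).reshape(-1,3); X=X[(X[:,2]>150)&(X[:,2]<300)&(X[:,0]>30)&(X[:,0]<120)&(np.abs(X[:,1])<108)]
print(len(X))
for z in range(150,290,10):
    Y=X[np.abs(X[:,2]-z)<5]; 
    if len(Y): print(z,np.percentile(Y[:,0],[5,50,95]),len(Y))
g0=c(g["W"]).reshape(-1,3); D=g0[(np.hypot(g0[:,0],g0[:,1])<50)&(g0[:,2]>112)&(g0[:,2]<135)]
R=(31**2+144)/24
from scipy.optimize import least_squares
q=least_squares(lambda p:np.linalg.norm(D-[p[0],p[1],124-R+p[2]],axis=1)-R,[0,0,0],loss="soft_l1").x;print("box in case",len(D),q)
T=g0[(g0[:,0]<q[0]-35)&(g0[:,0]>q[0]-46)&(np.abs(g0[:,1]-q[1])<14)&(g0[:,2]>100)&(g0[:,2]<115)];print("tab",len(T),T.mean(0),T.min(0))
rows([(case2w((60,0,330)),None),(case2w((128,0,330)),None),(case2w((128,0,225)),None),(case2w((113,0,225)),None,10)],0)
```

```text
[604.22  68.76 332.37] [ 0.48  0.19 -0.98] 57.9697014809472
1055
150 [69.07 80.94 82.07] 33
160 [72.46 81.94 83.74] 95
170 [70.7  83.83 85.45] 89
180 [77.09 85.39 87.29] 96
190 [76.17 86.96 88.47] 87
200 [75.11 88.47 90.41] 103
210 [78.08 90.47 92.31] 102
220 [80.78 92.01 93.25] 79
230 [77.58 87.18 92.89] 9
240 [80.76 82.96 84.43] 7
250 [80.11 88.86 99.16] 286
260 [80.23 83.21 86.24] 24
270 [84.37 86.08 95.59] 30
280 [85.5  88.48 94.87] 15
box in case 1838 [-0.26  0.39  0.88]
tab 100 [-39.83  -0.39 108.43] [-44.34  -9.51 106.32]
[[0, [3.2, -0.2, 57.5], [0, 0, 0]], [0, [0.2, 0, 34], [0, 0, 0]], [0, [0.2, 0, 34], [0, 0, 0]], [0, [52.5, 0, -0.3], [0, 0, 0]], [0, [52.5, 0, -0.3], [0, 0, 0]], [0, [0, 0, -7.5], [0, 0, 0]], [0, [-0.1, 0, -7.5], [0, 0, 0]]]
```

The box stands at (−0.3, 0.4) mm in the pocket with the tab at y ≈ −0.4, and the lid is at about 1.73 rad. Next I go behind the lid.

Call:
apply_moves:
  targets:
    - [0, [-5, 0, 57.5], [0, 0, 0]]
    - [0, [0, 0, 40], [0, 0, 0]]
    - [0, [0, 0, 32], [0, 0, 0]]
    - [0, [40, 0, 0], [0, 0, 0]]
    - [0, [40, 0, 0], [0, 0, 0]]
    - [0, [32, 0, 0], [0, 0, 0]]
    - [0, [0, 0, 0], [0, 0, 0]]

```text
t: 10.4
position: [730.4, 86.1, 218.2]
tcp_rot: [[-0.006, -0.144, 0.99], [-0.001, 0.99, 0.144], [-1.0, -0.0, -0.006]]
contact_force: [-0.1, 0.1, 0.5]
grip_width: 0.4
```

Run:
```python
from plan import *
st=get_state(); print(st["position"],st["contact_force"],st["grip_width"])
s=grab("side"); crop(s,"s5",180,320,80,250,4)
# push path: contact point r=95 on outer face; finger centre 10 beyond along x (tool down), tip ~10 below contact early
e=[]
for a in (1.73,1.6,1.45,1.3,1.15,1.0,.9,.8,.7,.6):
    u=np.array([-np.cos(a),np.sin(a)]); n=np.array([np.sin(a),np.cos(a)])
    p=np.array([60,135])+100*u+20*n; e.append((a,np.round(p,0)))
print(e)
```

```text
[730.35484026  86.10040244 218.1698973 ] [-0.13776125  0.13347526  0.47609402] 0.36381122034748875
[(1.73, array([ 96., 231.])), (1.6, array([ 83., 234.])), (1.45, array([ 68., 237.])), (1.3, array([ 53., 237.])), (1.15, array([ 37., 234.])), (1.0, array([ 23., 230.])), (0.9, array([ 14., 226.])), (0.8, array([  5., 221.])), (0.7, array([ -4., 215.])), (0.6, array([-11., 208.]))]
```

View pics/s5.png

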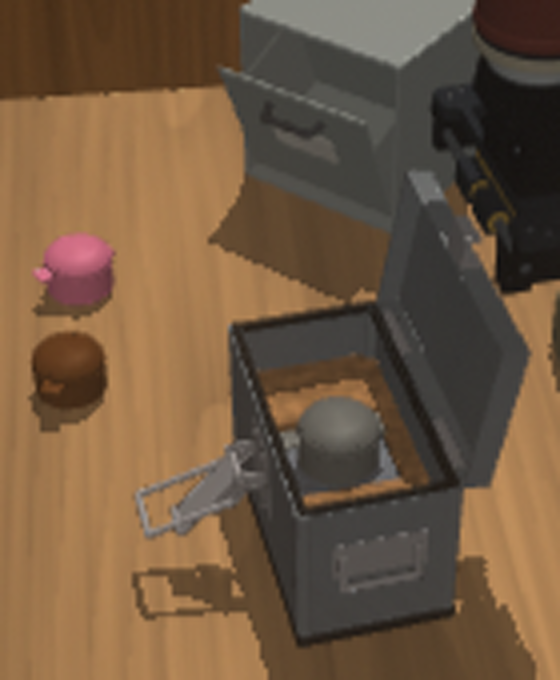

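Call:
apply_moves:
  targets:
    - [0, [0, 0, -14], [0, 0, 0]]
    - [0, [0, 0, -10], [0, 0, 0]]
    - [0, [0, 0, -10], [0, 0, 0]]
    - [0, [0, 0, -10], [0, 0, 0]]
    - [0, [0, 0, -10], [0, 0, 0]]
    - [0, [0, 0, -10], [0, 0, 0]]

```text
t: 11.2
position: [668.0, 77.6, 222.4]
tcp_rot: [[0.0, -0.143, 0.99], [0.0, 0.99, 0.143], [-1.0, -0.0, 0.0]]
contact_force: [1.8, -0.1, 3.9]
grip_width: 0.2
```

Call:
apply_moves:
  targets:
    - [0, [0, 0, -10], [0, 0, 0]]
    - [0, [0, 0, -10], [0, 0, 0]]
    - [0, [0, 0, -10], [0, 0, 0]]
    - [0, [0, 0, -10], [0, 0, 0]]
    - [0, [0, 0, -10], [0, 0, 0]]
    - [0, [0, 0, -8], [0, 0, 0]]

```text
t: 11.95
position: [610.3, 69.2, 222.0]
tcp_rot: [[-0.0, -0.143, 0.99], [-0.0, 0.99, 0.143], [-1.0, -0.0, -0.001]]
contact_force: [0.7, -0.6, -0.5]
grip_width: 0.3
```

Run:
```python
from plan import *
st=get_state(); print(st["position"],st["contact_force"],st["qpos"])
s=grab("side"); crop(s,"s6",180,320,80,250,4)
```

```text
[610.2654856   69.23219424 222.02225546] [ 0.73093679 -0.60881085 -0.46506133] [ 0.4924566   0.38629346 -0.87628409  1.52171048  0.29967639  1.37468839
  1.30851681]
```

View pics/s6.png

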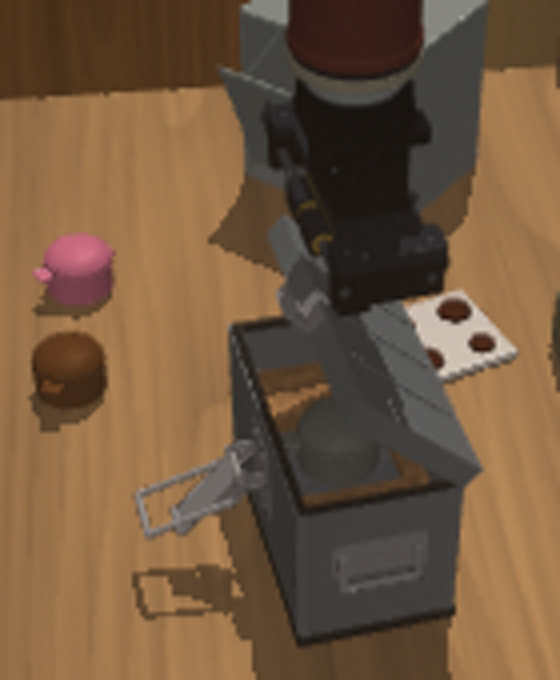

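The side view shows the lid (edge from (290,240) to (470,470)) at about 0.8 rad. I push a little further and then see if it sinks.

Call:
apply_moves:
  targets:
    - [0, [0, 0, -9], [0, 0, 0]]
    - [0, [0, 0, -9], [0, 0, 0]]
    - [0, [0, 0, -8], [0, 0, 0]]
    - [0, [0, 0, 0], [0, 0, 0]]
    - [0, [-15, 0, 0], [0, 0, 0]]

```text
t: 12.62
position: [584.9, 65.2, 236.8]
tcp_rot: [[-0.002, -0.143, 0.99], [-0.0, 0.99, 0.143], [-1.0, 0.0, -0.002]]
contact_force: [0.2, -0.2, 0.4]
grip_width: 0.4
```

```bash
cat > look.py <<'E'
import sys
from plan import *
n=sys.argv[1]
s=grab("side"); a=[int(x) for x in sys.argv[2:6]] if len(sys.argv)>2 else [180,320,80,250]
crop(s,n,*a,4 if len(sys.argv)<7 else int(sys.argv[6]))
st=get_state(); print(st["t"],np.round(st["position"],1),np.round(st["contact_force"],1),np.round(st["qpos"],2))
E
python3 look.py s7
```

```text
12.675 [586.2  65.9 239.7] [1.2 0.3 1.9] [ 0.54  0.32 -0.9   1.56  0.25  1.38  1.34]
```

View pics/s7.png

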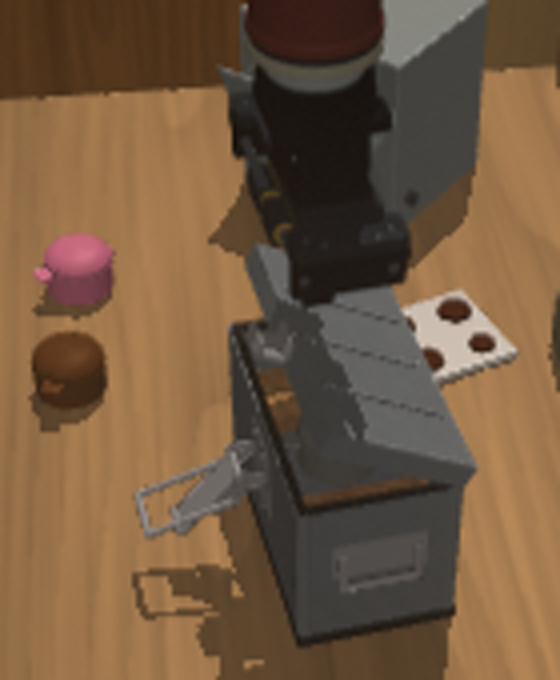

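The lid is sinking on its own. I go round to the front meanwhile.

Run:
```python
from plan import *
a=40
rows([(case2w((-40,0,250)),yaw2R(CD)),(case2w((-175,0,190)),yaw2R(CD,20)),(case2w((-175,0,140)),yaw2R(CD,a))],75)
```

```text
[[75, [-10.3, 0.3, -23.5], [0, 0.11, -0.01]], [75, [20, 0, -45], [0, -6.67, 0]], [75, [14.6, 0, -47], [0, -6.66, 0]], [75, [9.1, 0, -48.4], [0, -6.67, 0.01]], [75, [23.5, 0, -8.5], [0, -10, 0]], [75, [21.7, 0, -12.5], [0, -10, 0]]]
```

Call:
apply_moves:
  targets:
    - [75, [-10, 0, -24], [0, 0, 0]]
    - [75, [20, 0, -45], [0, -6.7, 0]]
    - [75, [14.6, 0, -47], [0, -6.7, 0]]
    - [75, [9, 0, -48.4], [0, -6.6, 0]]
    - [75, [23.5, 0, -8.5], [0, -10, 0]]
    - [75, [21.7, 0, -12.5], [0, -10, 0]]
    - [75, [0, 0, 0], [0, 0, 0]]

```text
t: 13.55
position: [451.1, 45.7, 184.5]
tcp_rot: [[0.393, -0.15, 0.907], [0.045, 0.989, 0.144], [-0.919, -0.015, 0.395]]
contact_force: [-1.0, 0.6, -0.8]
grip_width: 62.5
```

```bash
python3 look.py s8
python3 - <<'E'
from plan import *
g=grab("wrist"); cv2.imwrite("pics/w8.png",g["image"][:,:,::-1])
E
```

```text
13.6 [451.9  45.4 185.1] [-0.7  0.3 -0.1] [ 0.41 -0.36 -0.51  2.26 -0.24  0.8   1.75]
```

View pics/s8.png

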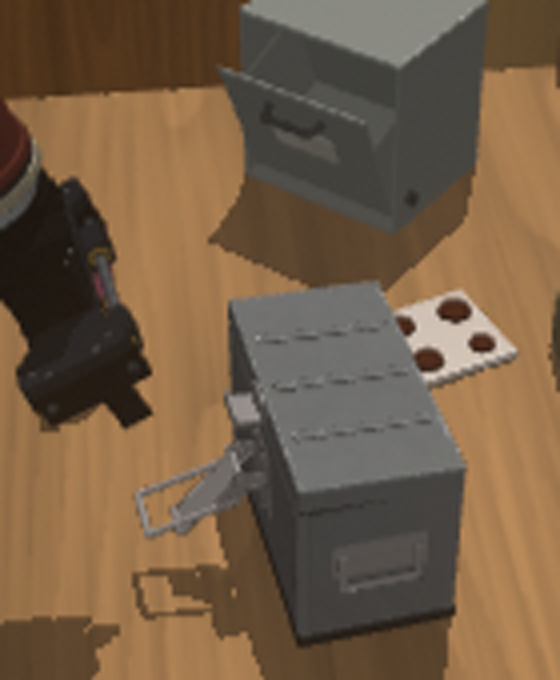

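View pics/w8.png

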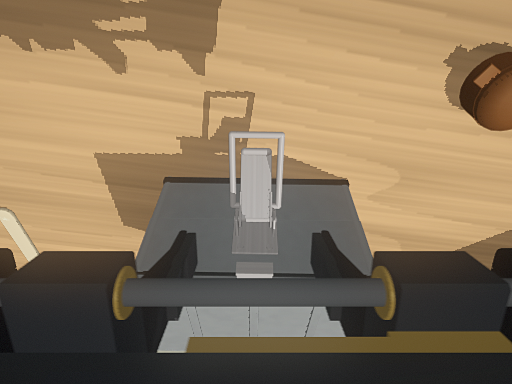

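The lid is shut (side view, seam at (300,500)); the latch is unchanged, bar at (140,510). I measure the latch from the wrist view.

Run:
```python
from plan import *
np.set_printoptions(precision=1,suppress=True,linewidth=200)
def c(W):
    d=W-np.r_[C,0]; cs,s=np.cos(CY),np.sin(CY); return np.stack([d[...,0]*cs+d[...,1]*s,-d[...,0]*s+d[...,1]*cs,d[...,2]],-1)
g=grab("wrist"); X=c(g["W"]); st=get_state(); print(repr(st["qpos"]),st["position"],repr(st["tcp_rot"]))
P=X.reshape(-1,3); m=(P[:,0]<-65)&(P[:,0]>-180)&(np.abs(P[:,1])<35)&(P[:,2]>25)&(P[:,2]<160); P=P[m]
L=P[np.abs(P[:,1])<12]; o=-80-L[:,0]
for a in range(-15,90,5):
    k=np.abs(o-a)<2.5
    if k.any(): print("lev o",a,np.percentile(L[k,2],[10,50,90]),k.sum())
B=P[(np.abs(P[:,1])>18)&(np.abs(P[:,1])<28)]; o=-80-B[:,0]
for a in range(-15,90,5):
    k=np.abs(o-a)<2.5
    if k.any(): print("bail o",a,np.percentile(B[k,2],[10,50,90]),k.sum(), "yL",np.median(B[k&(B[:,1]<0),1]),np.median(B[k&(B[:,1]>0),1]))
s=X.reshape(-1,3); s=s[(np.abs(s[:,1])<100)&(s[:,0]>-55)&(s[:,0]<20)&(s[:,2]>140)]; print("lid",len(s)); 
for a in (-50,-30,-10): print(a,np.median(s[np.abs(s[:,0]-a)<4,2]))
```

```text
array([ 0.4, -0.4, -0.5,  2.3, -0.2,  0.8,  1.7]) [452.8  44.  185.5] array([[ 0.4, -0.1,  0.9],
       [ 0. ,  1. ,  0.1],
       [-0.9, -0. ,  0.4]])
lev o -15 [145.2 145.7 146.1] 43
lev o -10 [145.3 145.9 146.2] 35
lev o 0 [ 90.1  92.2 153.4] 198
lev o 5 [ 86.1 144.6 152.2] 496
lev o 10 [79.7 82.  84.5] 190
lev o 15 [74.3 77.1 79.2] 188
lev o 20 [69.5 71.8 73.8] 188
lev o 25 [64.1 66.6 68.9] 178
lev o 30 [58.9 61.3 63.9] 194
lev o 35 [53.8 56.4 58.4] 180
lev o 40 [48.5 51.1 53.4] 184
lev o 45 [45.9 47.2 48.6] 115
lev o 50 [44.  46.6 47.9] 139
lev o 70 [58.2 59.1 60.2] 52
lev o 75 [57.1 58.8 60. ] 130
bail o -15 [95.3 95.5 95.8] 3 yL -18.30265573849672 18.586679648570378
bail o -10 [94.8 95.7 96.1] 9 yL -18.22281860683662 18.33064648448484
bail o -5 [94.7 95.1 95.4] 9 yL -18.13509425294964 18.21152090137209
bail o 0 [89.1 91.6 95.5] 12 yL -19.982002229171897 18.930887487452765
bail o 5 [77.5 78.8 91.8] 69 yL -19.628253155898026 19.73578066358366
bail o 10 [75.7 77.  78. ] 61 yL -21.50649023292083 20.931330899702147
bail o 15 [74.  75.5 76.7] 63 yL -21.39006055413195 21.695410619091
[... 233 characters left out ...]
9.7 71.2] 71 yL -21.969435718524895 21.78131678367237
bail o 40 [66.9 68.3 69.5] 71 yL -21.850133933352847 21.478120743962208
bail o 45 [65.3 67.  68.3] 72 yL -21.68608314701485 21.766679847162152
bail o 50 [64.7 65.8 66.7] 61 yL -21.711253071862387 21.192764310704597
bail o 55 [63.1 64.3 65.3] 74 yL -22.324863793302043 21.76990690422798
bail o 60 [61.6 62.7 63.8] 76 yL -21.825167497716244 21.525801315552574
bail o 65 [60.1 61.4 62.4] 69 yL -22.09920026087155 22.132404074863665
bail o 70 [58.6 59.9 61.2] 76 yL -22.03695451622302 21.833493792652455
bail o 75 [56.7 58.7 59.9] 81 yL -21.144651139472426 20.99554614965754
lid 4971
-50 161.8003348466922
-30 158.6929067121835
-10 157.78194979681066
```

Lever ≈ 0.80, bail lean ≈ 1.85, bar at 73 mm out and 57 mm high, matching the given geometry. I plan to grip both side wires from outside.

```bash
cat >> plan.py <<'E'
PD=17.
def piv(th): return 14*np.array([np.sin(th-.367),-np.cos(th-.367)])
def bar(th,la,L=70): return piv(th)+L*np.array([np.sin(la),np.cos(la)])
def tcpo(o,z,al,back=0):
    """tcp pose for grip point at (o out of lever pivot, z rel pivot), tool tilt al deg"""
    t=np.radians(al); d=np.array([-np.sin(t),-np.cos(t)]); p=np.array([o,z])+(PD-back)*d
    return case2w((-80-p[0],0,89+p[1])),yaw2R(CD,al)
def tc(th,la,al,back=0,L=58): return tcpo(*bar(th,la,L),al,back)
E
python3 - <<'E'
from plan import *
rows([tc(.8,1.85,25,60),tc(.8,1.85,25,0)],72,maxs=45)
E
```

```text
[[72, [38, 2.1, -20.8], [0.25, -0.86, 0.38]], [72, [37.7, 1.7, -21.3], [0.25, -0.86, 0.37]], [72, [30, 0, 0], [0, 0, 0]], [72, [30, 0, 0], [0, 0, 0]]]
```

Call:
apply_moves:
  targets:
    - [72, [38, 2, -20.8], [0, -0.9, 0]]
    - [72, [37.7, 1.7, -21.3], [0, -0.9, 0]]
    - [72, [0, 0, 0], [0, 0, 0]]

```text
t: 14.08
position: [446.3, 44.7, 121.2]
tcp_rot: [[0.412, -0.145, 0.9], [0.048, 0.989, 0.137], [-0.91, -0.014, 0.415]]
contact_force: [-0.2, -0.6, 0.6]
grip_width: 72.1
```

Run:
```python
from plan import *
np.set_printoptions(precision=3,suppress=True)
print(tc(.8,1.85,25,60)); st=get_state(); print(st["position"],st["tcp_rot"],st["qpos"])
rows([tc(.8,1.85,25,60),tc(.8,1.85,25,0)],72,maxs=45)
```

```text
(array([444.353,  45.568,  99.279]), array([[ 0.418, -0.144,  0.897],
       [ 0.061,  0.99 ,  0.13 ],
       [-0.906,  0.   ,  0.423]]))
[446.331  44.719 121.163] [[ 0.412 -0.145  0.9  ]
 [ 0.048  0.989  0.137]
 [-0.91  -0.014  0.415]] [ 0.609 -0.335 -0.71   2.368 -0.37   0.626  1.856]
[[72, [19.1, 1.4, -10.7], [0.4, -0.5, 0.68]], [72, [30, 0, 0], [0, 0, 0]], [72, [30, 0, 0], [0, 0, 0]]]
```

```bash
cat > fk.py <<'E'
import numpy as np, itertools
from scipy.optimize import least_squares
from scipy.spatial.transform import Rotation as Ro
S=[([1.09876559,.33390104,.03984421,1.46628078,-.01337685,1.3432943,-.05848598],[236.57,-604.91,221.66],[[-7.01e-4,.36428,-.931289],[1.458e-3,-.931288,-.364281],[-1,-1.6e-3,1.2e-4]]),
([.01099298,.53251713,-.78004303,1.79046722,.43848675,.9998668,.3566276],[507.46,301.92,15.9],[[0,.268,.9634],[0,.9634,-.268],[-1,0,0]]),
([.48462694,.35349473,-.85028493,1.5136849,.2668386,1.39607148,1.32911971],[604.2,66.74,238.9],[[-.001,-.139,.99],[0,.99,.139],[-1,0,-.001]]),
([.4924566,.38629346,-.87628409,1.52171048,.29967639,1.37468839,1.30851681],[610.27,69.23,222.02],[[0,-.143,.99],[0,.99,.143],[-1,0,0]]),
([.609,-.335,-.71,2.368,-.37,.626,1.856],[446.33,44.72,121.16],[[.412,-.145,.9],[.048,.989,.137],[-.91,-.014,.415]])]
S=[(np.array(a),np.array(b),np.array(c)) for a,b,c in S]
def fk(q,x,sg):
    h,L1,e1,L2,e2,L3,e3,o1,o7=x[:9]
    R=Ro.from_euler('z',sg[0]*q[0]+o1); p=np.array([0,0,h])
    R=R*Ro.from_euler('y',q[1]); p=p+R.apply([e1,0,L1]); R=R*Ro.from_euler('z',sg[1]*q[2])
    R=R*Ro.from_euler('y',q[3]); p=p+R.apply([e2,0,L2]); R=R*Ro.from_euler('z',sg[2]*q[4])
    R=R*Ro.from_euler('y',q[5]); p=p+R.apply([e3,0,L3]); R=R*Ro.from_euler('z',sg[3]*q[6]+o7)
    M=R.as_matrix(); return p,np.c_[M[:,2],M[:,1],-M[:,0]]
def fit():
    best=None
    for sg in itertools.product([1,-1],repeat=4):
        for o7 in (0,1.57,3.14,-1.57):
          for o1 in (0,1.57,3.14,-1.57):
            f=lambda x:np.concatenate([np.r_[(fk(q,x,sg)[0]-p)/100,(fk(q,x,sg)[1]-R).ravel()*3] for q,p,R in S])
            r=least_squares(f,[300,400,0,400,0,250,0,o1,o7],x_scale=[100]*7+[1,1],max_nfev=30)
            if best is None or r.cost<best[0]: best=(r.cost,sg,r.x)
    return best
if __name__=="__main__":
    b=fit(); np.set_printoptions(precision=3,suppress=True); print(b)
    for q,p,R in S: print(fk(q,b[2],b[1])[0]-p)
E
python3 fk.py
```

```text
(np.float64(0.013959305028460382), (-1, -1, -1, -1), array([234.515, 467.313,  14.587, 497.987,  10.084, 331.817,   4.376,
        -0.059,   1.513]))
[ 4.047  6.903 -5.155]
[-1.359  0.162  5.406]
[ 4.152 -1.377  0.707]
[ 3.384 -1.818  1.312]
[ 0.511 -0.383 -2.27 ]
```

Run:
```python
from plan import *
rows([tc(.8,1.85,17,50),tc(.8,1.85,17,0)],72,maxs=30)
```

```text
[[72, [14.7, 0.8, -3], [0.18, 3.75, 0.35]], [72, [14.9, 0.6, -2.1], [0.17, 3.75, 0.36]], [72, [25, 0, 0], [0, 0, 0]], [72, [25, 0, 0], [0, 0, 0]]]
```

Call:
apply_moves:
  targets:
    - [72, [14.7, 0.8, -3], [0.2, 3.75, 0.35]]
    - [72, [14.9, 0.6, -2.1], [0.2, 3.75, 0.35]]
    - [72, [25, 0, 0], [0, 0, 0]]
    - [72, [25, 0, 0], [0, 0, 0]]
    - [72, [0, 0, 0], [0, 0, 0]]

```text
t: 14.7
position: [468.2, 50.8, 44.8]
tcp_rot: [[0.29, -0.146, 0.946], [0.045, 0.989, 0.139], [-0.956, 0.002, 0.294]]
contact_force: [-0.6, -0.4, 0.8]
grip_width: 71.7
```

```bash
python3 look.py s9 180 300 160 250 6;python3 - <<'E'
from plan import *
np.set_printoptions(precision=3,suppress=True)
g=grab("wrist"); cv2.imwrite("pics/w9.png",g["image"][:,:,::-1])
print(tc(.8,1.85,17)); print(get_state()["tcp_rot"])
E
```

```text
14.75 [468.4  50.9  45.6] [-1.3 -0.  -0.1] [ 0.73  0.   -0.92  2.29  0.03  0.55  1.5 ]
(array([467.256,  48.889,  44.051]), array([[ 0.289, -0.144,  0.946],
       [ 0.042,  0.99 ,  0.137],
       [-0.956,  0.   ,  0.292]]))
[[ 0.292 -0.147  0.945]
 [ 0.044  0.989  0.14 ]
 [-0.955  0.001  0.296]]
```

View pics/s9.png

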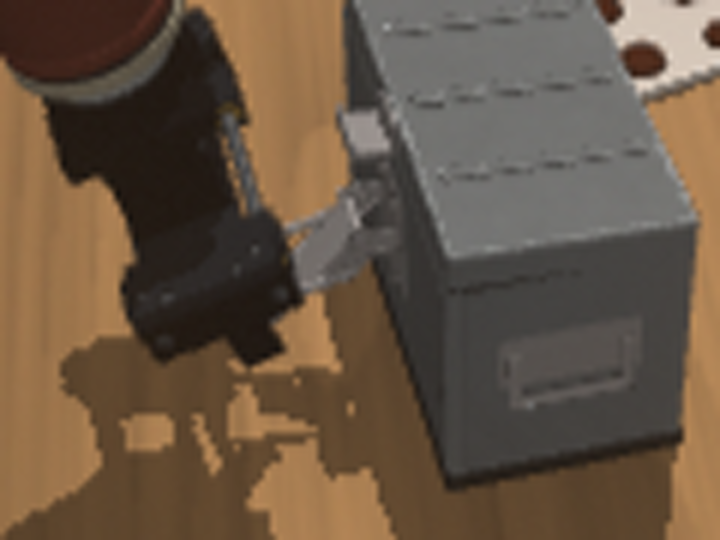

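View pics/w9.png

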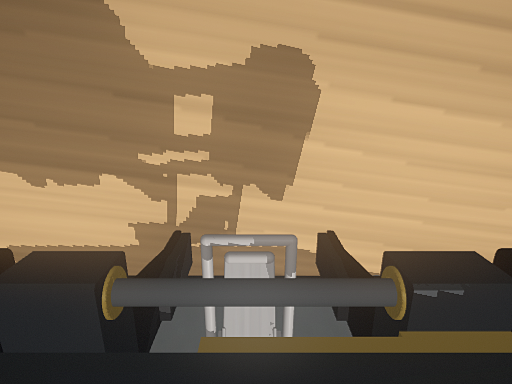

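The bail (columns 202–298) lies between the fingers (190/318), about 1.5 mm off centre. I shift and close.

Call:
apply_moves:
  targets:
    - [65, [0, -1.8, 0], [0, 0, 0]]
    - [55, [0, 0, 0], [0, 0, 0]]
    - [45, [0, 0, 0], [0, 0, 0]]
    - [40, [0, 0, 0], [0, 0, 0]]
    - [40, [0, 0, 0], [0, 0, 0]]

```text
t: 15.42
position: [468.1, 48.7, 45.1]
tcp_rot: [[0.292, -0.147, 0.945], [0.043, 0.989, 0.141], [-0.955, -0.001, 0.296]]
contact_force: [1.9, -6.0, 0.7]
grip_width: 48.6
```

Run:
```python
from plan import *
st=get_state(); p=st["position"]; print(p,st["contact_force"])
# start in commanded sense = nominal tc(.8,1.85,17)
s=tc(.8,1.85,17)
w=[]
for la,al in ((1.7,16),(1.55,15),(1.4,14),(1.25,13),(1.1,12),(.95,11),(.8,10),(.65,9)): w.append(tc(.8,la,al))
rows(w,40,start=s)
```

```text
[468.12597321  48.65309148  45.14233288] [ 1.87850484 -6.0082899   0.67016358]
[[40, [-8.7, 0, 0.5], [0, 1, 0]], [40, [-8.4, 0, 1.6], [0, 1, 0]], [40, [-8.2, 0, 2.8], [0, 1, 0]], [40, [-7.6, 0, 3.8], [0, 1, 0]], [40, [-7.1, 0, 4.8], [0, 1, 0]], [40, [-6.3, 0, 5.6], [0, 1, 0]], [40, [-5.5, 0, 6.5], [0, 1, 0]], [40, [-4.6, 0, 7.1], [0, 1, 0]]]
```

Call:
apply_moves:
  targets:
    - [40, [-8.7, 0.5, 0.5], [0, 1, 0]]
    - [40, [-8.4, 0, 1.6], [0, 1, 0]]
    - [40, [-8.2, 0, 2.8], [0, 1, 0]]
    - [40, [-7.6, 0, 3.8], [0, 1, 0]]

```text
t: 15.92
position: [466.3, 48.4, 78.4]
tcp_rot: [[0.223, -0.146, 0.964], [0.032, 0.989, 0.143], [-0.974, -0.001, 0.225]]
contact_force: [2.7, -6.9, -5.4]
grip_width: 48.9
```

```bash
python3 look.py s10 180 300 140 250 5;python3 - <<'E'
from plan import *
g=grab("wrist"); cv2.imwrite("pics/w10.png",g["image"][:,:,::-1])
E
```

```text
15.975 [466.9  48.4  79.3] [-2.7 -8.6 -2. ] [ 0.74 -0.02 -0.91  2.21 -0.02  0.72  1.55]
```

View pics/s10.png

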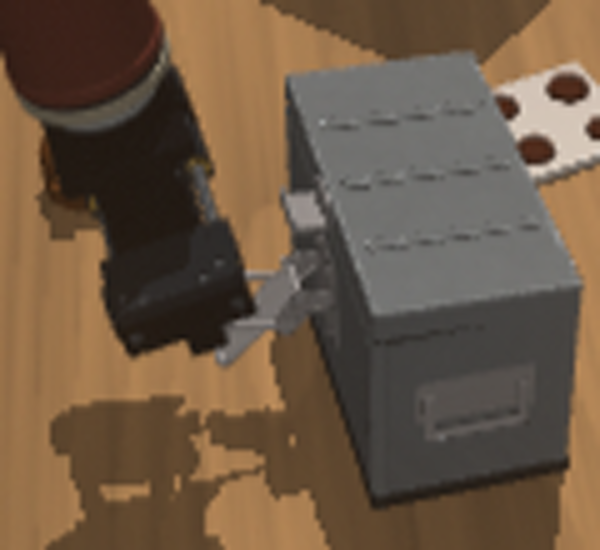

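View pics/w10.png

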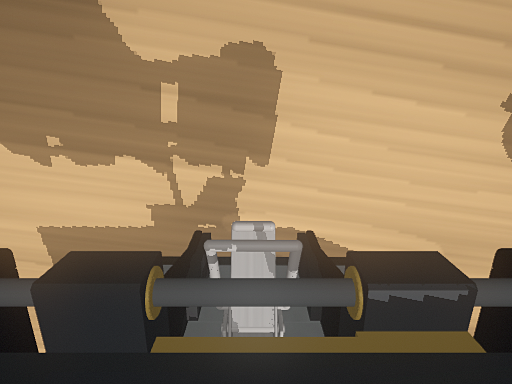

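The bail is swinging up in the grip (bar at row 245 in the wrist view) under small forces. I continue.

Call:
apply_moves:
  targets:
    - [40, [-7.1, 0.5, 4.8], [0, 1, 0]]
    - [40, [-6.3, 0.5, 5.6], [0, 1, 0]]
    - [40, [-5.5, 0, 6.5], [0, 1, 0]]
    - [40, [-4.6, 0, 7.1], [0, 1, 0]]

```text
t: 16.52
position: [483.3, 50.9, 105.2]
tcp_rot: [[0.152, -0.146, 0.978], [0.02, 0.989, 0.144], [-0.988, -0.002, 0.153]]
contact_force: [-3.1, -8.9, -3.7]
grip_width: 48.7
```

```bash
python3 look.py s11 180 300 140 250 5;python3 - <<'E'
from plan import *
np.set_printoptions(precision=3,suppress=True)
g=grab("wrist"); cv2.imwrite("pics/w11.png",g["image"][:,:,::-1])
s=tc(.8,.65,9); print(s[0])
w=[tc(th,la,al) for th,la,al in ((.9,.55,8),(1.05,.5,7),(1.2,.42,6),(1.35,.36,5),(1.5,.3,4),(1.65,.26,3),(1.8,.22,2),(1.95,.19,1),(2.1,.16,0),(2.25,.13,0),(2.35,.1,0))]
for th,la in ((1.2,.42),(1.5,.3),(1.8,.22),(2.1,.16),(2.35,.1)): print(bar(th,la))
rows(w,40,start=s)
E
```

```text
16.575 [484.9  51.2 106.2] [ -2.7 -11.4  -0.9] [ 0.72  0.05 -0.92  2.08  0.06  0.88  1.48]
[485.409  51.521 105.674]
[38.903 54.499]
[33.366 60.938]
[29.143 66.39 ]
[24.969 71.367]
[19.816 75.259]
[[40, [-3.3, 0, 3.8], [0, 1, 0]], [40, [-2.5, 0, 0.9], [0, 1, 0]], [40, [-3.2, 0, 2.7], [0, 1, 0]], [40, [-2.8, 0, 1.9], [0, 1, 0]], [40, [-2.7, 0, 2.3], [0, 1, 0]], [40, [-2.5, 0, 1.3], [0, 1, 0]], [40, [-2.5, 0, 1.7], [0, 1, 0]], [40, [-2.4, 0, 1.3], [0, 1, 0]]]
[[40, [-2.4, 0, 1.7], [0, 1, 0]], [40, [-2.3, 0, 2.2], [0, 0, 0]], [40, [-1.5, 0, 2.2], [0, 0, 0]]]
```

View pics/s11.png

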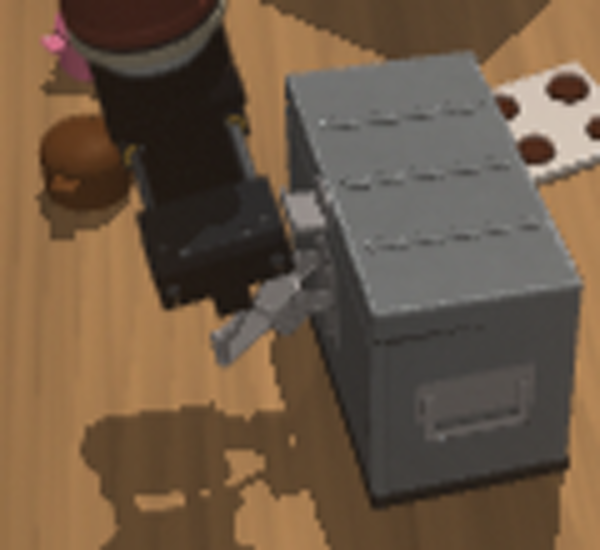

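View pics/w11.png

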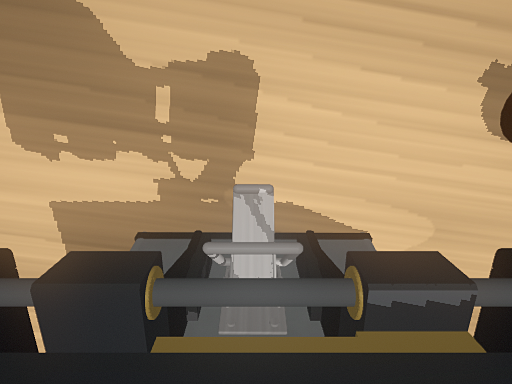

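Call:
apply_moves:
  targets:
    - [40, [-3.3, -1, 3.8], [0, 1, 0]]
    - [40, [-2.5, -1, 0.9], [0, 1, 0]]
    - [40, [-3.2, -0.5, 2.7], [0, 1, 0]]
    - [40, [-2.8, 0, 1.9], [0, 1, 0]]
    - [40, [-2.7, 0, 2.3], [0, 1, 0]]
    - [40, [-2.5, 0, 1.3], [0, 1, 0]]

```text
t: 17.38
position: [496.6, 52.5, 125.1]
tcp_rot: [[0.053, -0.148, 0.988], [0.008, 0.989, 0.148], [-0.999, 0.0, 0.054]]
contact_force: [1.0, -3.3, -10.5]
grip_width: 48.9
```

```bash
python3 look.py s12 180 300 140 250 5;python3 - <<'E'
from plan import *
g=grab("wrist"); cv2.imwrite("pics/w12.png",g["image"][:,:,::-1])
E
```

```text
17.425 [497.1  52.6 125.5] [-0.4 -3.8 -7.9] [ 0.67  0.15 -0.92  1.95  0.15  1.05  1.41]
```

View pics/s12.png

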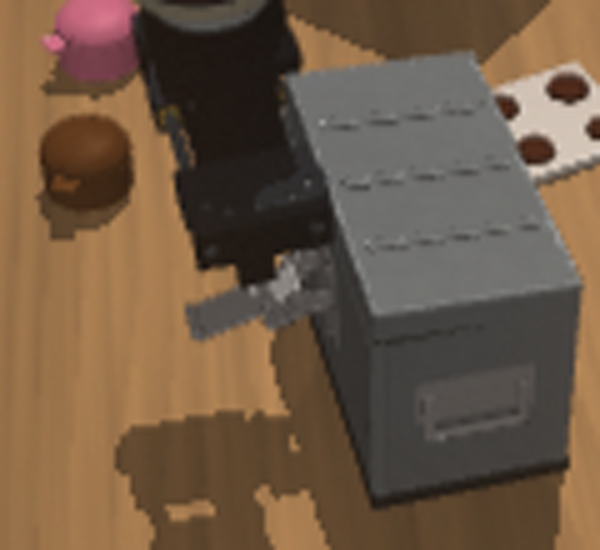

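View pics/w12.png

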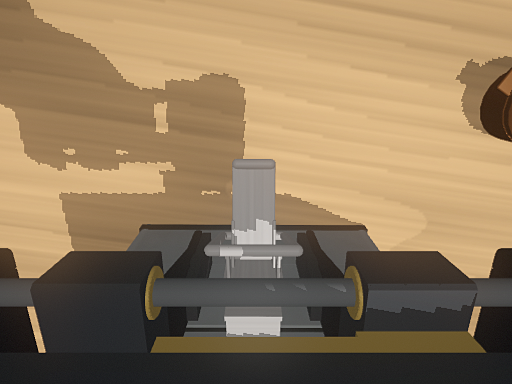

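The lever now swings up with the bail (tip at (255,163) in the wrist view). I continue up.

Call:
apply_moves:
  targets:
    - [40, [-2.5, 0, 1.7], [0, 1, 0]]
    - [40, [-2.5, 0, 1.3], [0, 1, 0]]
    - [40, [-2.5, 0, 1.7], [0, 1, 0]]
    - [40, [-2.5, 0, 2.2], [0, 0, 0]]
    - [40, [-2, 0, 1.5], [0, 0, 0]]
    - [40, [0, 0, 0], [0, 0, 0]]

```text
t: 18.23
position: [504.9, 53.8, 137.6]
tcp_rot: [[0.003, -0.148, 0.989], [0.0, 0.989, 0.148], [-1.0, -0.0, 0.003]]
contact_force: [-1.6, -4.1, -6.0]
grip_width: 48.8
```

```bash
python3 look.py s13 180 300 140 250 5;python3 - <<'E'
from plan import *
np.set_printoptions(precision=1,suppress=True,linewidth=180)
g=grab("wrist"); cv2.imwrite("pics/w13.png",g["image"][:,:,::-1])
def c(W):
    d=W-np.r_[C,0]; cs,s=np.cos(CY),np.sin(CY); return np.stack([d[...,0]*cs+d[...,1]*s,-d[...,0]*s+d[...,1]*cs,d[...,2]],-1)
X=c(g["W"]).reshape(-1,3); X=X[(np.abs(X[:,1])<12)&(X[:,0]<-60)&(X[:,0]>-190)&(X[:,2]>100)&(X[:,2]<190)]
o=-80-X[:,0]
for a in range(-18,80,4):
    k=np.abs(o-a)<2
    if k.sum()>3: print(a,np.percentile(X[k,2],[5,50,95]),k.sum())
print(tc(2.35,.1,0)[0])
E
```

```text
18.275 [504.8  53.8 137.6] [-1.3 -4.5 -5.7] [ 0.64  0.21 -0.91  1.88  0.18  1.14  1.38]
-18 [102.1 148.7 157.7] 1061
-14 [145.  145.9 146.5] 79
2 [141.9 142.9 143.7] 41
22 [100.1 100.6 101.4] 69
26 [100.7 102.2 160.4] 283
30 [102.3 158.4 160.5] 632
34 [103.3 104.4 105.5] 183
38 [104.8 105.9 107. ] 185
42 [106.1 107.3 108.4] 188
46 [107.6 108.8 110. ] 205
50 [109.2 110.1 111.5] 209
54 [110.5 111.6 112.8] 193
58 [116.2 117.5 118.5] 205
62 [114.9 116.8 118.2] 233
[504.9  54.3 135.3]
```

View pics/s13.png

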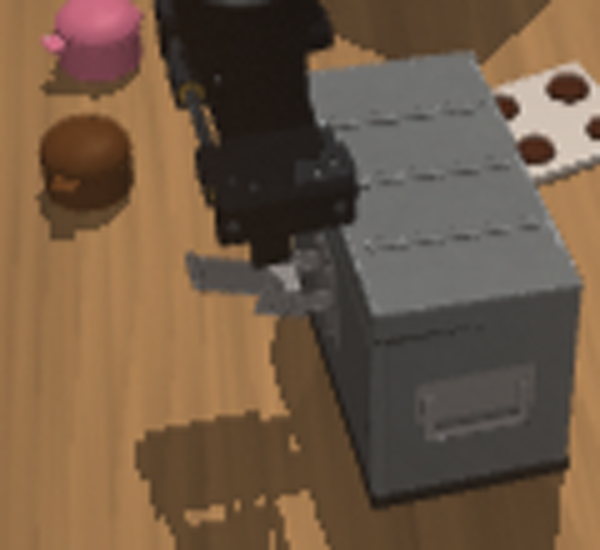

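View pics/w13.png

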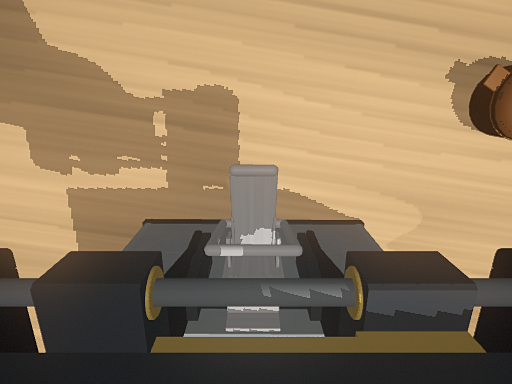

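The side and wrist views show the lever at about 1.92 and the bail leaning about 0.22, with the bar 29 mm out and 157 high. The wires have slid to the pads' edge, so I regrip centred and lower.

Call:
apply_moves:
  targets:
    - [55, [0, 0, 0], [0, 0, 0]]
    - [66, [0, 0, 0], [0, 0, 0]]
    - [66, [0, 0, 0], [0, 0, 0]]
    - [66, [5, 0, -4], [0, 0, 0]]
    - [66, [5, 0, -3.5], [0, 0, 0]]
    - [66, [0, 0, 0], [0, 0, 0]]

```text
t: 19.08
position: [496.7, 52.6, 126.7]
tcp_rot: [[0.002, -0.148, 0.989], [0.0, 0.989, 0.148], [-1.0, 0.0, 0.002]]
contact_force: [-0.6, 0.4, 0.6]
grip_width: 65.7
```

```bash
cat > lat.py <<'E'
from plan import *
import sys
np.set_printoptions(precision=1,suppress=True,linewidth=180)
def c(W):
    d=W-np.r_[C,0]; cs,s=np.cos(CY),np.sin(CY); return np.stack([d[...,0]*cs+d[...,1]*s,-d[...,0]*s+d[...,1]*cs,d[...,2]],-1)
g=grab("wrist"); cv2.imwrite(f"pics/{sys.argv[1]}.png",g["image"][:,:,::-1])
X=c(g["W"]).reshape(-1,3); X=X[(np.abs(X[:,1])<12)&(X[:,0]<-60)&(X[:,0]>-190)&(X[:,2]>30)&(X[:,2]<190)]
o=-80-X[:,0]
for a in range(-18,80,4):
    k=np.abs(o-a)<2
    if k.sum()>3: print(a,np.percentile(X[k,2],[5,50,95]),k.sum())
st=get_state(); p=c(st["position"]); print("TCP o,y,z",-80-p[0],p[1],p[2],"F",st["contact_force"],st["t"])
E
python3 lat.py w14
```

```text
-18 [ 64.7  73.1 145.9] 360
-14 [144.9 145.6 146.6] 253
-10 [145.  145.9 146.7] 248
-6 [145.3 146.  147. ] 111
-2 [ 89.9  91.5 152.9] 110
2 [ 92.3 150.8 153.9] 715
6 [93.  94.2 95.1] 143
10 [94.6 95.6 96.4] 145
14 [96.1 97.  98.1] 150
18 [97.7 98.5 99.6] 160
22 [ 99.  100.1 100.9] 167
26 [100.5 101.4 102.8] 168
30 [102.2 157.9 160.1] 549
34 [103.2 104.4 105.5] 183
38 [104.7 106.  107. ] 194
42 [106.3 107.2 108.4] 202
46 [107.7 108.8 109.8] 210
50 [109.4 110.3 111.3] 215
54 [110.3 111.6 112.7] 163
58 [115.6 117.2 118.4] 233
62 [114.8 116.8 118.2] 266
TCP o,y,z 26.638790932679925 -0.5228148285164131 127.04545852931007 F [0.6 0.2 0.3] 19.125
```

View pics/w14.png

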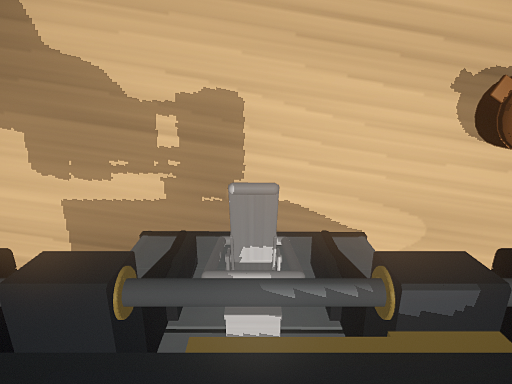

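Call:
apply_moves:
  targets:
    - [55, [0, 0.5, 0], [0, 0, 0]]
    - [45, [0, 0, 0], [0, 0, 0]]
    - [40, [0, 0, 0], [0, 0, 0]]
    - [40, [0, 0, 0], [0, 0, 0]]

```text
t: 19.62
position: [497.5, 52.7, 127.4]
tcp_rot: [[0.003, -0.147, 0.989], [-0.0, 0.989, 0.147], [-1.0, -0.0, 0.003]]
contact_force: [0.3, -3.4, 2.2]
grip_width: 48.8
```

Run:
```python
from plan import *
st=get_state(); print(st["contact_force"],st["grip_width"])
L=56
s=tc(1.92,.22,0,L=L); print(s[0],st["position"])
w=[tc(th,la,al,L=L) for th,la,al in ((2.1,.2,0),(2.25,.16,0),(2.4,.1,-1),(2.4,.02,-2),(2.4,-.06,-3),(2.4,-.14,-4),(2.4,-.22,-5))]
for q in ((2.1,.2),(2.4,.1),(2.4,-.22)): print(bar(*q))
rows(w,40,start=s)
```

```text
[ 0.30527981 -3.4150232   2.15494768] 48.83548491108165
[497.38073121  53.25732197 126.40112174] [497.46805744  52.67973766 127.42934273]
[27.72308637 70.86556727]
[19.51934725 75.89319445]
[-2.74506553 74.55572433]
[[40, [-2.7, 0, 1.3], [0, 0, 0]], [40, [-2.5, 0, 2.7], [0, 0, 0]], [40, [-2.4, 0, 3.8], [0, 1, 0]], [40, [-0.3, 0, 4.2], [0, 1, 0]], [40, [-0.1, 0, 4.2], [0, 1, 0]], [40, [0.2, 0, 4.1], [0, 1, 0]], [40, [0.5, 0, 4.2], [0, 1, 0]]]
```

Call:
apply_moves:
  targets:
    - [40, [-3, 0, 1.3], [0, 0, 0]]
    - [40, [-3, 0, 2.7], [0, 0, 0]]
    - [40, [-2.5, 0, 3.8], [0, 1, 0]]
    - [40, [-0.5, 0, 0], [0, 0, 0]]

```text
t: 20.12
position: [504.2, 53.7, 135.7]
tcp_rot: [[-0.017, -0.147, 0.989], [-0.003, 0.989, 0.147], [-1.0, -0.0, -0.017]]
contact_force: [-2.3, -6.6, -6.8]
grip_width: 48.8
```

```bash
python3 lat.py w15;  python3 look.py s15 180 300 140 250 5
```

```text
-18 [ 64.6 145.5 157.4] 1508
-14 [144.8 145.7 146.5] 226
-2 [89.9 91.5 93.9] 66
2 [94.2 96.1 98. ] 66
6 [ 98.7 100.8 102.9] 80
10 [103.4 105.6 107.8] 91
14 [108.8 110.5 112.4] 83
18 [113.  115.  117.6] 109
22 [118.7 166.6 168.3] 525
26 [122.9 125.  127. ] 119
30 [127.1 128.8 130.3] 84
38 [142.6 143.8 144.8] 290
42 [140.3 142.7 144.3] 291
TCP o,y,z 19.456160278980363 -0.548448115936587 135.73906618971745 F [-2.7 -6.  -6.1] 20.175
20.225 [504.1  53.7 135.7] [-2.  -6.8 -6.5] [ 0.62  0.23 -0.91  1.87  0.19  1.16  1.37]
```

View pics/w15.png

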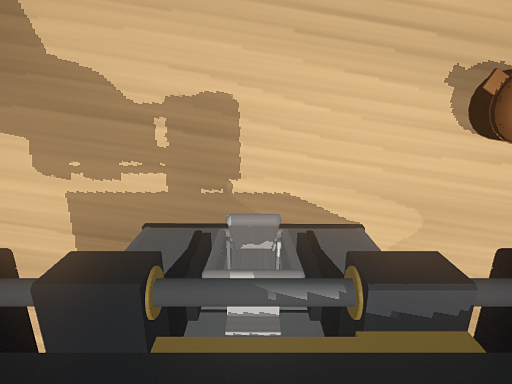

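The bar is at 22 mm out, about 165 high, well over the lip (154), with the lever ≈ 2.45. I move inward.

Call:
apply_moves:
  targets:
    - [40, [0, 0, 5], [0, 1, 0]]
    - [40, [0, 0, 5], [0, 1, 0]]
    - [40, [0, 0, 5], [0, 1, 0]]
    - [40, [0.3, 0, 5], [0, 1, 0]]
    - [40, [0, 0, 0], [0, 0, 0]]

```text
t: 20.85
position: [524.5, 56.7, 135.0]
tcp_rot: [[-0.085, -0.147, 0.985], [-0.013, 0.989, 0.147], [-0.996, -0.0, -0.086]]
contact_force: [-1.8, -6.2, -2.5]
grip_width: 49.0
```

```bash
python3 lat.py w16;  python3 look.py s16 180 300 140 250 5
```

```text
-18 [52.9 72.  88.1] 535
-10 [144.9 145.8 146.8] 192
-6 [145.1 146.  146.9] 293
-2 [ 91.1 164.2 166.3] 373
2 [ 95.  149.7 154.1] 757
6 [ 99.2 101.3 103.8] 116
10 [103.6 106.3 108.6] 146
14 [109.2 111.4 113.8] 147
18 [113.8 116.5 118.8] 157
22 [118.8 121.1 122.9] 161
26 [123.4 125.9 128.4] 201
30 [128.6 131.  133.3] 215
34 [133.2 143.3 144.5] 136
38 [143.5 144.6 145.5] 363
42 [141.8 143.2 145. ] 145
TCP o,y,z -0.9662100563856768 -0.47308100172036127 134.99296670168735 F [-2.7 -7.  -2.7] 20.9
20.95 [524.3  56.6 135. ] [-1.9 -7.  -2.1] [ 0.55  0.34 -0.88  1.77  0.26  1.25  1.32]
```

View pics/w16.png

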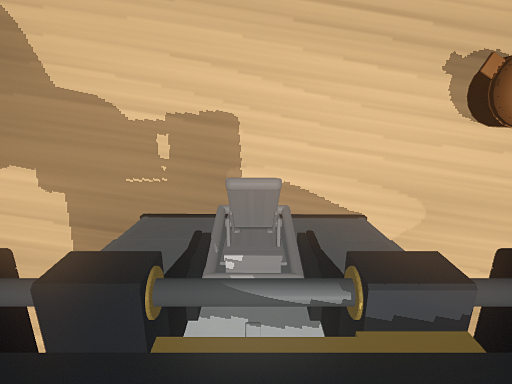

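View pics/s16.png

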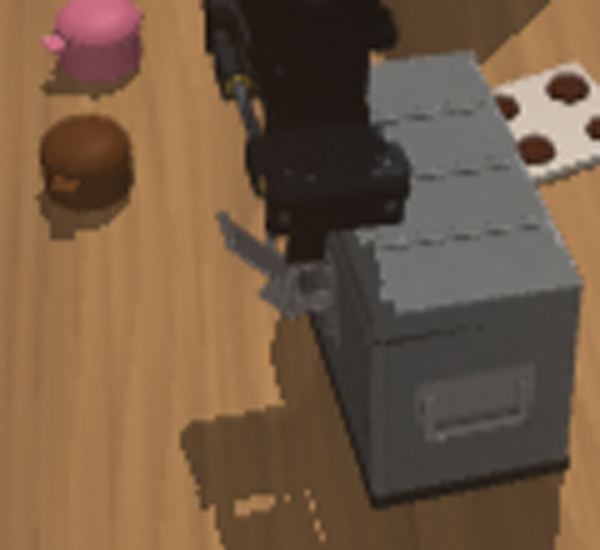

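Call:
apply_moves:
  targets:
    - [40, [0, 0, 3.5], [0, 0, 0]]
    - [40, [0, 0, 3], [0, 0, 0]]
    - [40, [3, 0, 0], [0, 0, 0]]
    - [40, [3, 0, 0], [0, 0, 0]]
    - [40, [0, 0, 0], [0, 0, 0]]

```text
t: 21.58
position: [531.0, 57.6, 129.5]
tcp_rot: [[-0.083, -0.147, 0.986], [-0.013, 0.989, 0.147], [-0.996, -0.001, -0.084]]
contact_force: [-2.4, -5.6, 3.5]
grip_width: 48.8
```

```bash
python3 lat.py w17
```

```text
-18 [52.5 69.6 83.9] 472
-14 [144.7 145.6 146.6] 238
-10 [145.1 146.4 159.8] 507
-6 [145.1 146.1 147. ] 320
-2 [ 89.7  92.4 152.7] 207
2 [ 93.6 149.4 154. ] 826
6 [95.6 97.3 98.8] 163
10 [ 98.9 100.4 101.9] 164
14 [101.7 103.4 104.9] 189
18 [104.8 106.5 108.2] 194
22 [107.9 109.5 111.1] 215
26 [111.1 112.5 114.5] 214
30 [113.9 115.7 117.4] 242
34 [117.2 118.9 120.4] 251
38 [120.2 121.8 123.6] 255
42 [123.1 124.9 126.5] 298
46 [126.7 133.  134.5] 273
50 [132.6 134.1 135.4] 367
54 [130.9 132.2 133.6] 49
TCP o,y,z -7.611642237717049 -0.5533997684458853 129.50542993175122 F [-3.2 -5.5  3.4] 21.625
```

View pics/w17.png

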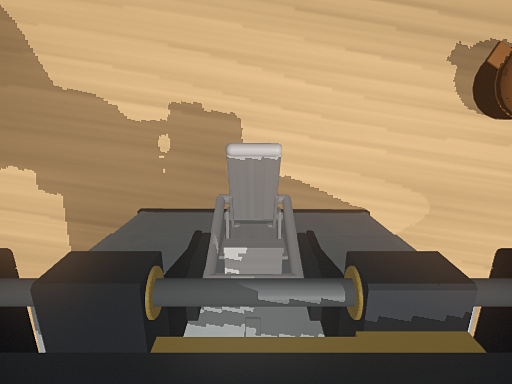

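Call:
apply_moves:
  targets:
    - [40, [3, 0, -0.5], [0, 0, 0]]
    - [40, [2.5, 0, -0.5], [0, 0, 0]]
    - [40, [2, 0, -0.5], [0, 0, 0]]
    - [40, [0, 0, 0], [0, 0, 0]]

```text
t: 22.12
position: [529.5, 57.3, 122.2]
tcp_rot: [[-0.081, -0.147, 0.986], [-0.013, 0.989, 0.147], [-0.997, -0.001, -0.082]]
contact_force: [0.2, -5.4, 1.4]
grip_width: 48.7
```

```bash
python3 lat.py w18
```

```text
-18 [52.5 71.9 87.9] 619
-10 [145.  146.  152.4] 174
-6 [145.3 146.5 153.1] 505
-2 [ 90.3  91.8 152.9] 206
2 [ 91.4 149.1 154. ] 968
6 [91.2 92.1 93.3] 211
10 [91.7 92.6 93.6] 222
14 [91.9 92.8 94. ] 207
18 [92.1 93.2 94.3] 215
22 [92.5 93.4 94.4] 224
26 [92.9 93.9 94.8] 226
30 [93.3 94.3 95.2] 234
34 [93.5 94.7 95.8] 237
38 [93.9 94.9 96. ] 226
42 [94.3 95.3 96.3] 232
46 [94.6 95.6 96.9] 261
50 [94.9 95.9 97.2] 235
54 [95.4 96.3 97.3] 272
58 [95.7 96.7 97.8] 277
62 [ 97.  100.5 101.9] 241
66 [ 99.1 100.6 101.9] 237
TCP o,y,z -6.143078201788498 -0.557441398862478 122.23495706797061 F [ 0.9 -6.   1.5] 22.175
```

View pics/w18.png

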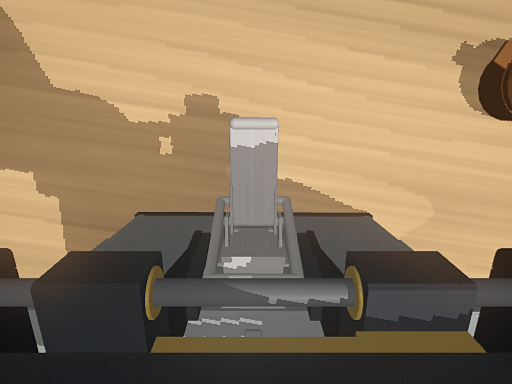

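The bar lies in the keeper: about 7 mm inside the lip seat, centre near 150 high, lever ≈ 1.66. I draw it out toward the lip, then release.

Call:
apply_moves:
  targets:
    - [40, [0.5, 0, -2], [0, 0, 0]]
    - [40, [0, 0, -2], [0, 0, 0]]
    - [40, [0, 0, 0], [0, 0, 0]]
    - [55, [0, 0, 0], [0, 0, 0]]
    - [66, [0, 0, 0], [0, 0, 0]]
    - [70, [0, 0, 0], [0, 0, 0]]

```text
t: 22.92
position: [524.6, 58.1, 121.4]
tcp_rot: [[-0.083, -0.148, 0.985], [-0.012, 0.989, 0.148], [-0.996, 0.001, -0.084]]
contact_force: [0.4, 0.9, -0.1]
grip_width: 66.4
```

```bash
python3 lat.py w19;  python3 look.py s19 180 300 140 250 5
```

```text
-18 [ 54.5  86.  157.9] 1148
-6 [145.1 146.  150.1] 197
-2 [ 90.4  91.7 152.9] 192
2 [ 91.3 148.9 154. ] 1005
6 [90.9 92.  93. ] 210
10 [91.1 92.1 93. ] 211
14 [91.4 92.4 93.3] 214
18 [91.6 92.6 93.6] 216
22 [91.8 92.9 93.7] 216
26 [92.  93.1 94.2] 221
30 [92.2 93.2 94.3] 224
34 [92.4 93.4 94.4] 224
38 [92.7 93.6 94.7] 244
42 [92.8 93.9 94.9] 242
46 [93.  94.1 95. ] 235
50 [93.3 94.3 95.5] 263
54 [93.5 94.5 95.6] 241
58 [93.7 94.8 95.9] 271
62 [94.4 98.  99.5] 239
66 [96.1 98.5 99.7] 279
TCP o,y,z -1.2816610537042408 0.7174481345069879 121.25526532515654 F [0.  0.4 0.9] 22.975
23.025 [524.5  57.8 121.2] [0.4 0.4 1.1] [ 0.55  0.35 -0.88  1.78  0.27  1.23  1.31]
```

View pics/w19.png

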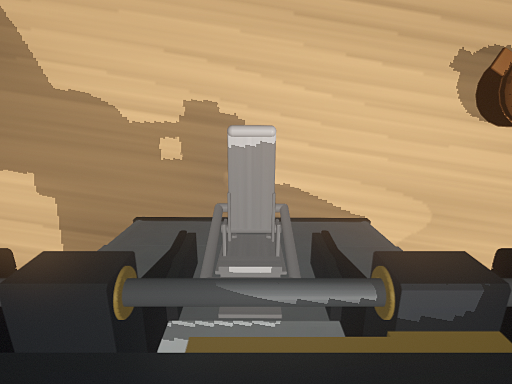

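The fingers are free, the bail lies between them, and the lever is at ~1.62. I retreat up and back, then check the hook before pressing.

```bash
cat >> plan.py <<'E'
def push(th,al,r=58,over=0):
    t=np.radians(al); l=np.array([np.sin(th),-np.cos(th)]); n=np.array([np.cos(th),np.sin(th)])
    P=r*l+(3-over)*n; q=P+9.5*np.array([np.cos(t),-np.sin(t)])
    return case2w((-80-q[0],0,89+q[1])),yaw2R(CD,al)
E
python3 - <<'E'
from plan import *
rows([(case2w((-80,0,185)),yaw2R(CD)),(case2w((-150,0,190)),yaw2R(CD,12)),(case2w((-150,0,140)),yaw2R(CD,20))],70)
E
```

```text
[[70, [-31.7, -0.3, -3.3], [0.14, -2.41, -0.01]], [70, [-31.9, -0.2, -2], [0.14, -2.41, -0.01]], [70, [-2.5, 0, -35], [0, -6, 0]], [70, [-6.1, 0, -34.5], [0, -6, 0]], [70, [48.9, 0, -10.4], [0, -8, 0]]]
```

Call:
apply_moves:
  targets:
    - [72, [-31.7, 0, 0], [0, 0, 0]]
    - [72, [-32, 0, -2], [0, -4.8, 0]]
    - [40, [-2.5, 0, -35], [0, -6, 0]]
    - [10, [-6.1, 0, -34.5], [0, -6, 0]]
    - [0, [40, 0, -10.4], [0, -8, 0]]
    - [0, [0, 0, 0], [0, 0, 0]]

```text
t: 23.78
position: [455.4, 47.2, 142.5]
tcp_rot: [[0.297, -0.148, 0.943], [0.046, 0.989, 0.141], [-0.954, 0.002, 0.301]]
contact_force: [0.2, 0.8, 0.6]
grip_width: 39.8
```

```bash
python3 lat.py w20;  python3 look.py s20 180 300 140 250 5
```

```text
-18 [ 77.5  85.1 124.4] 386
-6 [150.9 151.8 152.7] 40
-2 [ 90.7 151.7 153.1] 119
2 [ 91.6 147.9 153.5] 664
6 [ 91.3  92.2 151.5] 135
10 [91.4 92.3 93. ] 104
14 [91.8 92.3 93. ] 92
18 [91.9 92.7 93.4] 101
22 [92.  92.8 93.6] 103
26 [92.2 93.  93.8] 114
30 [92.6 93.3 94.1] 107
34 [92.7 93.4 94.3] 121
38 [93.  93.8 94.5] 119
42 [93.1 93.8 94.7] 118
46 [93.4 94.2 95.1] 128
50 [93.6 94.4 95.1] 134
54 [93.7 94.5 95.2] 137
58 [93.9 94.8 95.6] 100
62 [97.8 98.7 99.4] 66
66 [95.1 98.1 99.5] 258
70 [95.6 96.5 98. ] 21
TCP o,y,z 64.04079173481875 0.9467966839036457 146.76983402537772 F [-0.2  0.5  0.9] 23.825
23.875 [463.   49.9 149.5] [1.6 0.7 1.2] [ 0.78 -0.26 -0.85  2.21 -0.31  0.81  1.81]
```

View pics/w20.png

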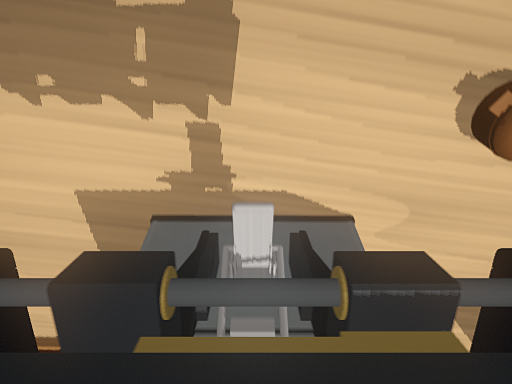

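View pics/s20.png

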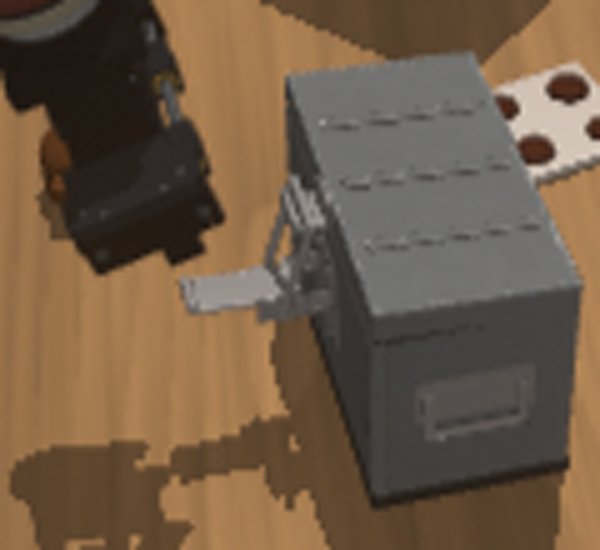

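The bail is hooked: bar behind the lip (bar top 152–153 at o ≈ −4), lever at 1.62. Now the lever.

Run:
```python
from plan import *
np.set_printoptions(precision=1,suppress=True)
a=18
p=push(1.62,a); up=(p[0]+[0,0,12],p[1])
w=[up,p]+[push(t,a,over=1) for t in np.arange(1.5,.2,-.12)]
print(p[0],w[-1][0])
rows(w,0,maxs=35)
```

```text
[457.2  47.4  91.9] [495.5  53.   31.2]
[[0, [20.7, -0.9, -9.9], [0.19, 0.03, -0.17]], [0, [20.8, -0.8, -10], [0.19, 0.02, -0.17]], [0, [11.4, 0, -3.7], [0, 0, 0]], [0, [7.5, 0, -2.7], [0, 0, 0]], [0, [6.8, 0, -1.5], [0, 0, 0]], [0, [6.9, 0, -0.6], [0, 0, 0]], [0, [7, 0, 0.1], [0, 0, 0]], [0, [6.9, 0, 1], [0, 0, 0]]]
[[0, [6.7, 0, 1.8], [0, 0, 0]], [0, [6.5, 0, 2.6], [0, 0, 0]], [0, [6.1, 0, 3.3], [0, 0, 0]], [0, [5.6, 0, 4.1], [0, 0, 0]], [0, [5.2, 0, 4.7], [0, 0, 0]], [0, [4.5, 0, 5.3], [0, 0, 0]]]
```

Call:
apply_moves:
  targets:
    - [0, [20.7, -0.9, -9.9], [0.2, 0, -0.2]]
    - [0, [20.8, -0.8, -10], [0.2, 0, -0.2]]
    - [0, [0, 0, 0], [0, 0, 0]]
    - [0, [0, 0, 0], [0, 0, 0]]

```text
t: 24.38
position: [459.5, 48.2, 105.4]
tcp_rot: [[0.31, -0.144, 0.94], [0.046, 0.99, 0.136], [-0.95, 0.001, 0.313]]
contact_force: [1.5, -0.1, 0.3]
grip_width: 1.1
```

Run:
```python
from plan import *
np.set_printoptions(precision=3,suppress=True)
st=get_state(); print(st["position"],st["tcp_rot"][:,0],st["grip_width"],st["contact_force"], push(1.62,18)[0])
a=18
w=[push(1.62,a)]+[push(t,a,over=1) for t in np.arange(1.5,.2,-.12)]
rows(w,0,maxs=35)
```

```text
[459.488  48.169 105.405] [ 0.31   0.046 -0.95 ] 1.1377828789126236 [ 1.511 -0.112  0.322] [457.202  47.431  91.913]
[[0, [12.1, -0.4, -6.5], [-0.01, 0.24, -0.05]], [0, [7.5, 0, -2.6], [0, 0, 0]], [0, [6.8, 0, -1.5], [0, 0, 0]], [0, [6.9, 0, -0.7], [0, 0, 0]], [0, [7, 0, 0.1], [0, 0, 0]], [0, [6.8, 0, 1], [0, 0, 0]], [0, [6.8, 0, 1.8], [0, 0, 0]], [0, [6.4, 0, 2.6], [0, 0, 0]]]
[[0, [6.1, 0, 3.4], [0, 0, 0]], [0, [5.7, 0, 4], [0, 0, 0]], [0, [5.1, 0, 4.7], [0, 0, 0]], [0, [4.5, 0, 5.3], [0, 0, 0]]]
```

Call:
apply_moves:
  targets:
    - [0, [12.1, -0.4, -6.5], [0, 0.2, 0]]
    - [0, [7.5, 0, -2.6], [0, 0, 0]]
    - [0, [6.8, 0, -1.5], [0, 0, 0]]
    - [0, [6.9, 0, -0.7], [0, 0, 0]]
    - [0, [7, 0, 0], [0, 0, 0]]

```text
t: 25.0
position: [459.9, 47.2, 61.6]
tcp_rot: [[0.306, -0.143, 0.941], [0.044, 0.99, 0.136], [-0.951, -0.0, 0.309]]
contact_force: [0.0, 0.1, 4.0]
grip_width: 0.1
```

```bash
python3 look.py s21 180 300 140 250 5; python3 lat.py w21|tail -1; python3 -c "
from plan import *
print(push(1.14,18)[0])"
```

```text
25.05 [459.9  47.2  61.1] [0.4 0.1 2.4] [ 0.84 -0.09 -1.    2.31 -0.12  0.57  1.64]
TCP o,y,z 64.48021363176815 -0.4251318967475797 61.32740758290681 F [0.5 0.7 1.5] 25.1
[460.99138223  47.98073342  64.56975781]
```

View pics/s21.png

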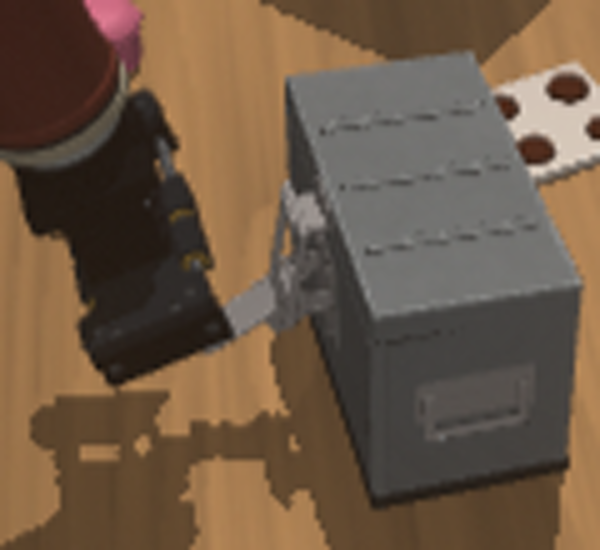

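The lever is at about 1.1, with the bail still on the keeper (295,210). I keep pushing.

Call:
apply_moves:
  targets:
    - [0, [6.8, 0, 1], [0, 0, 0]]
    - [0, [6.8, 0, 1.8], [0, 0, 0]]
    - [0, [6.4, 0, 2.6], [0, 0, 0]]

```text
t: 25.48
position: [470.7, 48.9, 44.3]
tcp_rot: [[0.305, -0.143, 0.942], [0.044, 0.99, 0.136], [-0.951, -0.0, 0.308]]
contact_force: [-2.3, 1.3, 4.4]
grip_width: 0.5
```

```bash
python3 look.py s22 180 300 140 250 5; python3 lat.py w22|tail -1; python3 -c "
from plan import *
print(push(.78,18)[0])"
```

```text
25.525 [471.   48.9  44. ] [0.4 0.6 2.3] [ 0.85  0.01 -1.04  2.3   0.04  0.53  1.49]
TCP o,y,z 53.192345494712555 -0.3620426251183986 44.204529323838116 F [ 0.5 -0.7  1.5] 25.575
[471.90779403  49.56365301  46.94119161]
```

View pics/s22.png

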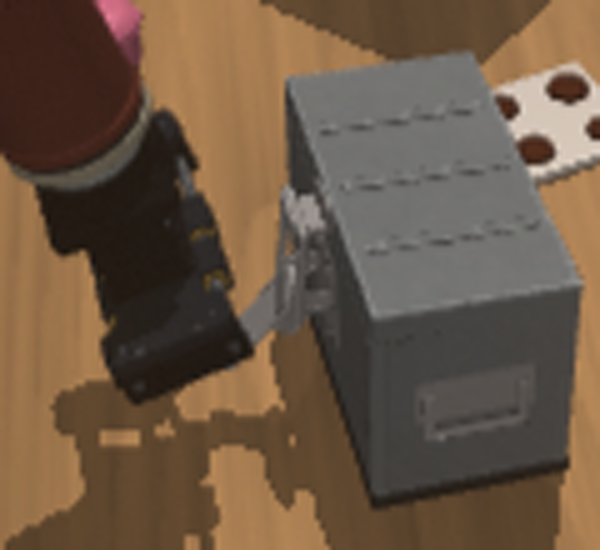

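The force is lower than expected, so I check the hook before going on.

Run:
```python
from plan import *
np.set_printoptions(precision=1,suppress=True,linewidth=180)
s=grab("side"); crop(s,"s23",215,265,165,215,12)
t=grab("top"); crop(t,"t23",205,260,180,235,12)
def c(W):
    d=W-np.r_[C,0]; cs,s=np.cos(CY),np.sin(CY); return np.stack([d[...,0]*cs+d[...,1]*s,-d[...,0]*s+d[...,1]*cs,d[...,2]],-1)
for nm,g in(("side",s),("top",t)):
    X=c(g["W"]).reshape(-1,3); X=X[(np.abs(X[:,1])<32)&(X[:,0]<-58)&(X[:,0]>-115)&(X[:,2]>95)]
    X=X[np.argsort(-X[:,2])]; print(nm); print(np.c_[-80-X[:,0],X[:,1],X[:,2]][:40:2])
# model overlay: bar ends position if hooked
for g,n in((s,"s"),(t,"t")):
    for z,o in((150,-2),):
        print(n,proj(g,case2w((-80-o,-22,z))),proj(g,case2w((-80-o,22,z))))
```

```text
side
[[-20.6   7.  162.2]
 [-21.8  24.9 158.7]
 [-21.3  -2.5 158.6]
 [-19.1  13.5 157.2]
 [-20.7  -4.6 156.6]
 [-21.4 -26.4 155.9]
 [-20.6   7.7 154. ]
 [  2.9 -17.1 153.5]
 [-21.4 -13.8 152.8]
 [-21.4  24.3 151.6]
 [-20.8 -16.3 151.2]
 [-19.3   2.8 150.7]
 [ -3.2 -15.5 150.7]
 [  2.1  13.3 150.5]
 [  1.1   5.  149.5]
 [  1.2 -21.6 149.3]
 [  1.   -7.6 148.7]
 [ -3.   10.3 148. ]
 [  3.6  -5.9 147.9]
 [ -1.  -24.7 147.6]]
top
[[-21.3 -17.7 163.7]
 [-21.9  24.6 163.2]
 [-17.5  -4.9 161.9]
 [-20.4 -26.5 161.3]
 [-21.2  -2.4 160.9]
 [-20.6  31.1 159. ]
 [-18.6  -1.9 158.7]
 [  4.7 -13.6 158.4]
 [-20.1   7.1 157.9]
 [  3.4  13.5 157.3]
 [-20.8  10.1 157.2]
 [-20.7 -11.1 156.2]
 [-20.3  25.4 155.8]
 [  2.7  -4.6 154.5]
 [  1.9  19.5 154.4]
 [-18.6  -7.7 154. ]
 [  1.1   4.3 153.5]
 [-20.9 -14.  152.9]
 [ -0.3  -7.9 152. ]
 [-18.1 -13.6 151.7]]
s [240.1 185.7] [236.7 176. ]
t [235.6 199.9] [221.1 202.1]
```

View pics/s23.png

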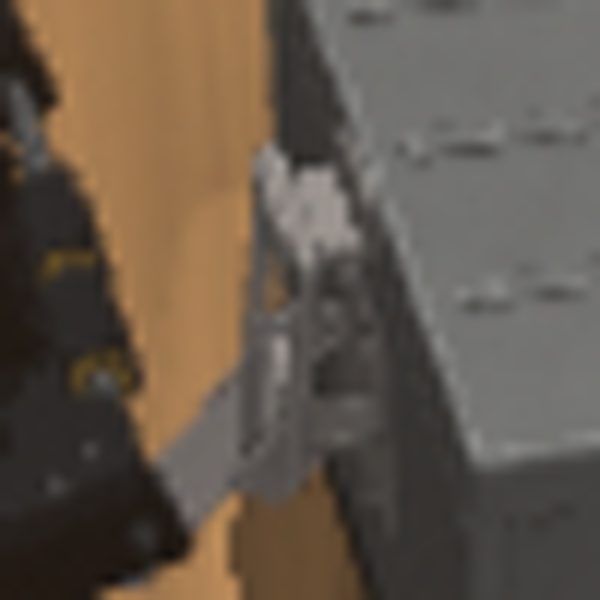

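View pics/t23.png

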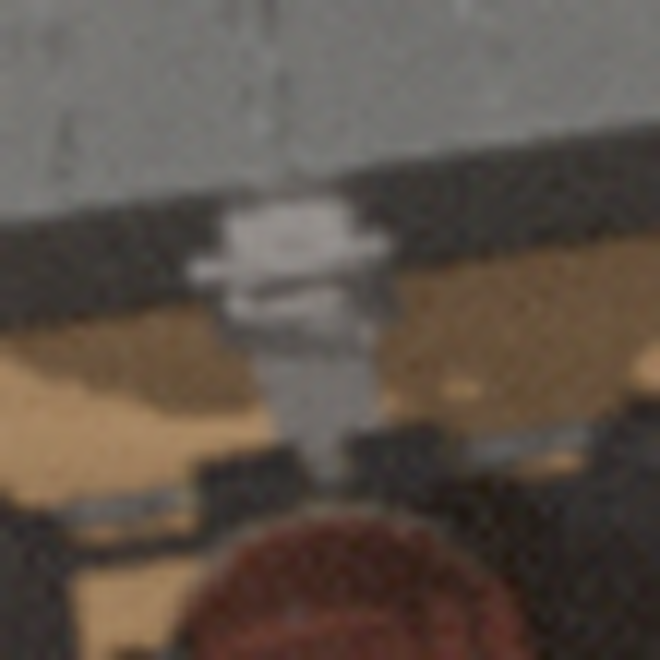

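The top view shows the bar's ends at (221.3,202.3) and (237,200.4), where the seated bar should project, so it is hooked. I continue.

Call:
apply_moves:
  targets:
    - [0, [6.1, 0, 3.4], [0, 0, 0]]
    - [0, [5.7, 0, 4], [0, 0, 0]]
    - [0, [5.1, 0, 4.7], [0, 0, 0]]
    - [0, [0, 0, 0], [0, 0, 0]]

```text
t: 26.18
position: [486.6, 51.2, 31.8]
tcp_rot: [[0.304, -0.143, 0.942], [0.044, 0.99, 0.136], [-0.952, 0.0, 0.307]]
contact_force: [0.3, 0.6, 0.0]
grip_width: 0.5
```

```bash
python3 look.py s24 215 265 165 215 12; python3 lat.py w24|tail -1; python3 -c "
from plan import *
print(push(.42,18)[0])"
```

```text
26.225 [486.5  51.1  31.8] [0.3 0.6 0.1] [ 0.8   0.1  -1.02  2.28  0.21  0.51  1.34]
TCP o,y,z 37.26978586465434 -0.6676252761932915 31.918484813819767 F [0.3 0.9 0. ] 26.275
[488.27024378  51.93626801  34.32846137]
```

View pics/s24.png

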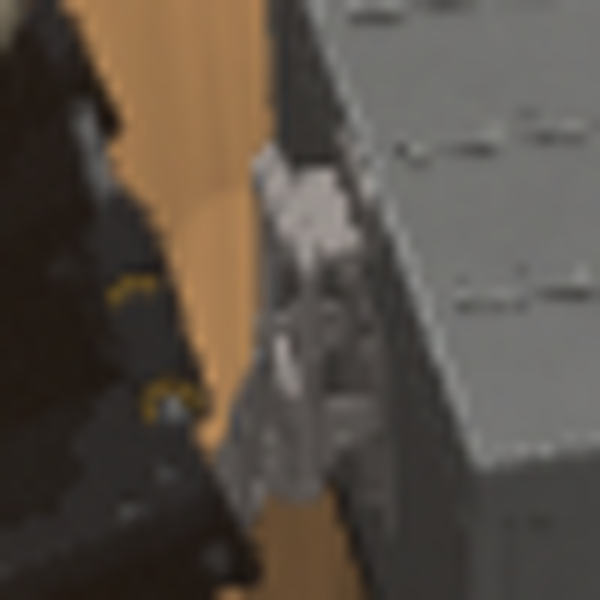

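Call:
apply_moves:
  targets:
    - [0, [2.5, 0, 5.3], [0, 0, 0]]
    - [0, [1, 0, 6], [0, 0, 0]]
    - [0, [0, 0, 0], [0, 0, 0]]

```text
t: 26.65
position: [499.6, 53.1, 32.5]
tcp_rot: [[0.306, -0.143, 0.941], [0.044, 0.99, 0.136], [-0.951, 0.0, 0.309]]
contact_force: [-0.4, 0.0, 0.8]
grip_width: 0.6
```

```bash
python3 look.py s25 215 265 165 215 12; python3 lat.py w25|tail -1
```

```text
26.7 [499.2  53.1  32.3] [-0.5 -1.  -0.8] [ 0.78  0.14 -1.    2.25  0.27  0.52  1.29]
TCP o,y,z 24.736999289861558 -0.5001322078783463 32.20346790802209 F [-0.2 -0.3 -0.1] 26.75
```

View pics/s25.png

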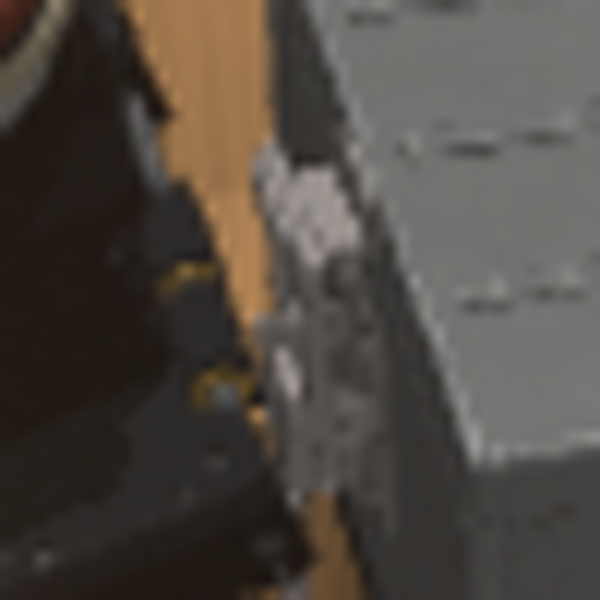

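No force on the tool, and the lever looks nearly home. I back off to see.

Call:
apply_moves:
  targets:
    - [0, [-2, 0, -20], [0, 0, 0]]
    - [0, [-10, 0, -30], [0, 0, 0]]
    - [0, [-40, 0, -15], [0, 0, 0]]
    - [0, [-40, 0, 0], [0, 0, 0]]
    - [0, [0, 0, 0], [0, 0, 0]]

```text
t: 27.38
position: [417.1, 36.3, 91.7]
tcp_rot: [[0.303, -0.137, 0.943], [0.03, 0.991, 0.134], [-0.952, -0.012, 0.304]]
contact_force: [0.6, -1.1, -0.2]
grip_width: 0.7
```

```bash
python3 look.py s26 215 265 165 215 12; python3 lat.py w26
python3 - <<'E'
from plan import *
t=grab("top"); crop(t,"t26",205,260,180,235,12)
E
```

```text
27.425 [416.5  36.4  90.1] [ 0.3 -0.7 -0.8] [ 0.88 -0.33 -0.93  2.36 -0.42  0.71  1.92]
2 [67.  74.2 80.4] 327
TCP o,y,z 109.28477838137309 -4.6439129161094925 88.98925051035789 F [ 0.  -0.5 -0.8] 27.475
```

View pics/s26.png

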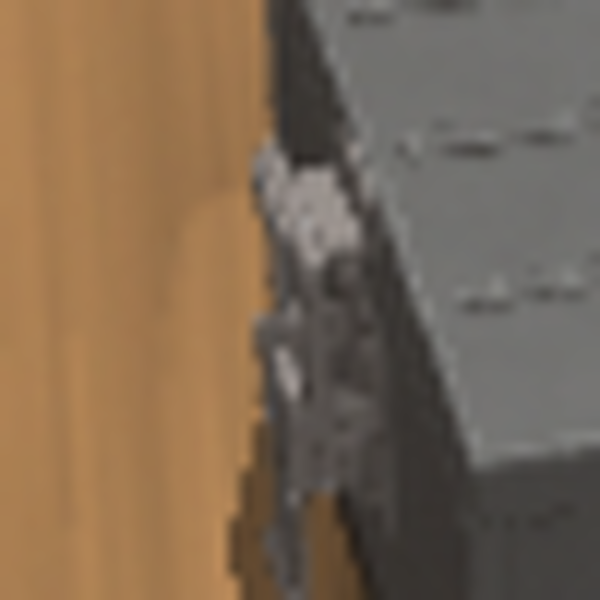

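View pics/t26.png

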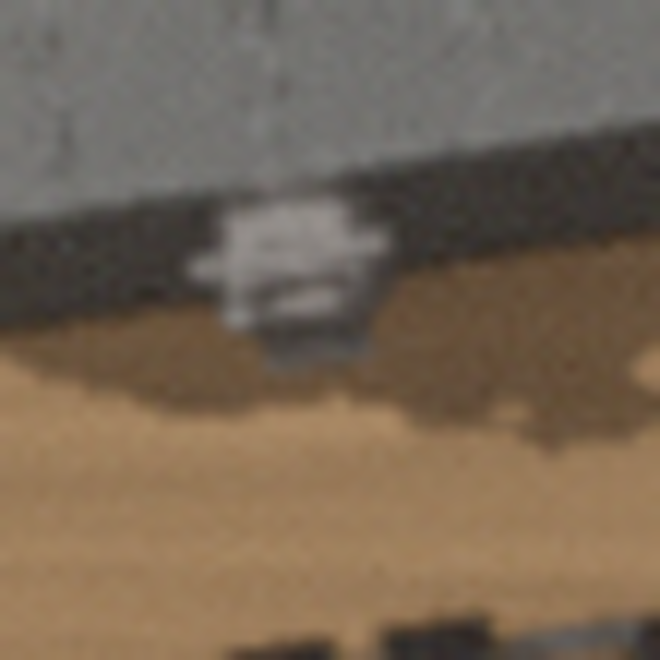

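View pics/w26.png

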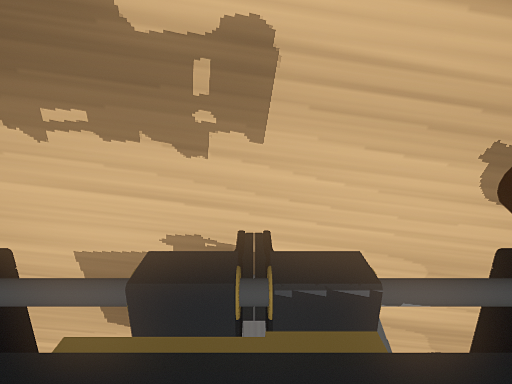

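The side view shows the lever hanging vertical (275,340)→(290,590) with the bail upright on the keeper. I measure the angle, moving the arm up for a clear wrist view.

Call:
apply_moves:
  targets:
    - [0, [-40, 0, 0], [0, 0, 0]]
    - [0, [-40, 0, 0], [0, 5, 0]]
    - [0, [-40, 0, 0], [0, 5, 0]]
    - [0, [0, 0, 0], [0, 0, 0]]

```text
t: 28.02
position: [386.6, 34.2, 201.3]
tcp_rot: [[0.129, -0.139, 0.982], [0.011, 0.99, 0.139], [-0.992, -0.007, 0.129]]
contact_force: [0.9, 0.0, -0.0]
grip_width: 0.7
```

Run:
```python
from plan import *
np.set_printoptions(precision=1,suppress=True,linewidth=180)
def c(W):
    d=W-np.r_[C,0]; cs,s=np.cos(CY),np.sin(CY); return np.stack([d[...,0]*cs+d[...,1]*s,-d[...,0]*s+d[...,1]*cs,d[...,2]],-1)
for nm in("wrist","side","top"):
    g=grab(nm)
    if nm=="wrist": cv2.imwrite("pics/w27.png",g["image"][:,:,::-1])
    X=c(g["W"]).reshape(-1,3); X=X[(np.abs(X[:,1])<28)&(X[:,0]<-65)&(X[:,0]>-160)&(X[:,2]>14)&(X[:,2]<170)]
    print(nm)
    for z in range(20,165,8):
        k=(np.abs(X[:,2]-z)<4)
        if k.sum()>1: print(z,np.percentile(-80-X[k,0],[10,50,90]),k.sum())
    Y=c(g["W"]).reshape(-1,3); Y=Y[(np.abs(Y[:,1])<100)&(Y[:,2]>145)&(Y[:,2]<175)&(Y[:,0]>-58)&(Y[:,0]<60)]
    if len(Y)>50: print("lid z at front/back",[float(np.median(Y[np.abs(Y[:,0]-a)<5,2])) for a in(-50,-20,10,40)])
```

```text
wrist
140 [2.6 3.4 4.1] 91
148 [2.8 3.5 4.2] 48
side
28 [2.2 3.8 6.1] 14
36 [1.2 2.  2.2] 4
44 [0.2 1.6 2.6] 7
52 [0.  1.1 2.5] 4
60 [-8.   2.4  2.7] 7
68 [-12.8  -0.9   2.4] 12
76 [-9.7  2.2  2.8] 13
84 [-9.8 -4.4  2.4] 19
92 [-13.   -2.2   2.4] 36
100 [-6.6 -3.3  1.6] 10
108 [-6.  -3.1 -2.2] 9
116 [-6.  -3.5 -1.7] 5
124 [-5.3 -3.4 -1.7] 4
132 [-3.8 -2.4 -0.5] 4
140 [-13.   -9.1   1.7] 24
148 [-10.9  -2.7   2.1] 37
156 [2.6 2.8 3.4] 3
lid z at front/back [157.49359585352528, 156.96765833198083, 156.15772691884462, 155.59912166706442]
top
20 [3.5 4.6 6.2] 4
28 [2.4 4.7 6.5] 8
36 [2.8 3.4 4.6] 5
44 [1.8 2.7 3.9] 5
52 [2.8 2.9 3.6] 3
60 [2.7 3.3 4.1] 4
68 [2.4 2.9 4.2] 5
76 [1.4 2.5 3.2] 5
84 [-1.4  2.4  4.2] 7
92 [-2.3 -0.   1.9] 20
100 [-4.8 -1.1  3. ] 14
116 [-1.1 -1.1 -1. ] 2
124 [-2.8 -0.6 -0.1] 3
140 [-11.1  -7.6   3.2] 20
148 [-12.9  -3.4   1.5] 50
156 [-3.9  1.3  3.4] 9
lid z at front/back [159.1059928976788, 158.03336450433994, 157.46055320149617, 156.2526255839648]
```

View pics/w27.png

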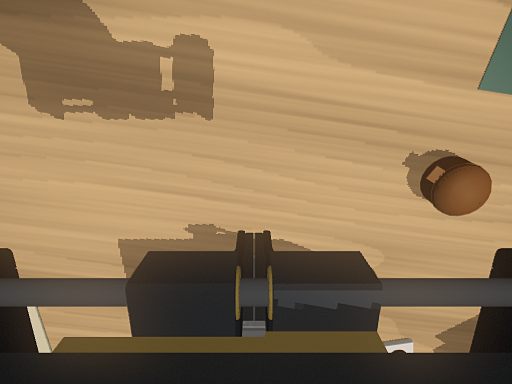

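The lever's outer face is 2.5–3 mm out all the way from z 36 to 84, so it is vertical within about 0.02 rad. The lid slopes about 0.02–0.03 rad (0.045 unpressed), so the seal is drawn down. The bar is in the keeper and the arm is clear, so I hand in.

```bash
python3 -c "
from bench import env
print(env.hand_in())"
```

```text
the job is handed in; nothing more can be done
None
```

The larger seal box is packed and the case is latched. I handed in at about 28 s of the 72 s allowed; the hand-in reports no verdict.

**What I did:**
1. I set the box in the pocket, tab to the latch side, and swung the lid forward from behind until it sank shut.
2. I lifted the bail by its side wires, regripping once because they had slid to the edge of the pads. Then I hooked the bar behind the keeper lip.
3. I pressed the lever down until it went home.

**Last checks:**
- **Box:** it measured within 1 mm of the pocket centre, with the tab end 44 mm out and on the middle line. I measured this just before closing the lid and could not see it afterwards.
- **Hook:** the bail bar showed behind the keeper lip before I pressed the lever and again afterwards.
- **Lever:** it hangs vertical to within about 0.02 rad.
- **Lid and seal:** the lid slopes about 0.02–0.03 rad, against 0.045 when it only rests on the seal. That fits a pressed seal, but the depth readings are noisy (about 1 mm), so this check is only indirect.
- **Other things on the shelf:** I never took the arm down near them, but I did not measure their positions again.

**One disagreement:** pressing the lever took at most about 5 N in the readings I saw, and nearly none past about 0.4 rad, where some 6 N was expected. I stopped midway to check the hook in the top view; the bar was seated, so I continued.

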